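Open the tortilla press flat

ROBOT

A 6-joint arm with a two-finger parallel gripper is mounted at the origin on a cart in front of the work surface, level with it; the furniture and walls round the work are solid. World frame = base frame: x ahead of the robot, y to its left, z up, the work surface at z = 0. Lengths are in mm, angles in rad, forces in N, time in s.
With the tool pointing down it reaches from about 275 to 1000 mm from the base axis. Payload 8.4 kg.
Tool frame: the origin (TCP) lies at the very end of the fingers, on their centre line; the grasp point (between the pads) lies 19 mm behind it; z points along the fingers, y is the direction in which the jaws open and shut (so a half turn about z gives the same grasp; the last joint's range is limited). The gripper opens to 85 mm and grips with 20 to 120 N. Pads are 22 mm wide; open, the fingers measure 114 mm over their backs; the gripper's body (76 mm by 85 mm) begins 54 mm behind the grasp point. The pads swing forward as they close: fully open they stand 13 mm farther back than shut.
Start: joints at [-1.193, 0.353, 1.633, -0, 1.155, -0.002], TCP at [231.708, -580.465, 231.281] pointing down, gripper open.
Joint ranges: [-2.63, 2.63], [-0.92, 2.1], [0.06, 2.66], [-1.3, 4.44], [0, 2.69], [-3.02, 3.02]. Speed limits (rad/s): [2.22, 2.22, 2.79, 3.14, 3.14, 3.14].

INTERFACE

Orientations are given as [roll, pitch, yaw] about the fixed x, y, z axes, in that order (R = Rz(yaw) Ry(pitch) Rx(roll)).
In Python, from rig import readout, grab_frame, calibration, r gives the robot as it stands. The module is installed in compiled form; this text tells all that it offers.
- The arm moves only by the tool play_rows, never from a script. Its argument "rows" is a list of rows, each a list of 3 entries, a list of its own where there are three numbers: the closure in counts, from 0 (fully open) to 255 (shut), then the shift along the tool's x, y, z in cm, then the turn, a rotation vector about the tool's x, y, z in rad. In form: [[gripper, [dx, dy, dz], [rx, ry, rz]], ...]. A call has 1 to 12 rows; each row is the pose to reach, as a shift and turn from the pose commanded when the call began, along the tool's axes at that moment; what a row does not reach only later rows make up. A row lasts 1/12 s, in which the tool goes at most 41.7 mm and 7.16 degrees, less where a joint would pass 70% of its speed; a pose out of reach is approached as far as the arm can. A call with a gripper value outside its range is refused whole. The fingers move at their own pace and stop on an object; "squeeze" is the grip in N (left out, the last holds). Time passes only in rows, so rows that repeat a pose let the fingers close. It gives the time, the measured TCP pose, the force and the opening at its end, in the units of the state.
- readout.sense(): the state, without advancing time (a new reading comes with each control period).
- grab_frame(name): name is "scene" or "top" or "wrist"; returns (picture, depth): 420x560x3 uint8, red, green, blue; 420x560 float32, mm along the optical axis (not along the pixel's ray), 0 where there is no reading.
- calibration(name): a dict with "vfov" (degrees; the focal length in pixels is half the picture's height over the tangent of half this angle, whatever the lens; pixels are square), "cx", "cy" (the principal point, pixels), "cam_to_world" (4x4, takes a point from camera to world coordinates). Camera axes: x right, y down, z forward; pixel columns grow to the right and rows downward; lengths in mm; the calibration is good to about 2 mm. A picture is of the moment at which its call begins: read the wrist's pose just before it. calibration takes no time and is no camera call; for the wrist camera it gives the pose at the moment of the call.
- r.sign_off(): hands the job in, once; it reports no verdict.
The state is a dict: "clock": time; "qpos": joint angles; "qvel": joint speeds; "joint_efforts": joint torques, N m; "eef_pos": TCP position; "tcp_rot": TCP orientation; "contact_force": force on the tool from outside, world axes, zero at the start; "wrist_torque": the same for the moment, N m; "opening": opening from 0.0 (shut) to 1.0 (fully open).
Only numpy, scipy, OpenCV 4.12 (cv2) and the standard library are available. Lean on these libraries where they do the work, as an engineer would, in place of code of your own. Each camera call takes 0.05 s, during which the arm holds its last target.

TASK

Open the wooden tortilla press for loading, using gentle fingertip pushes only. Push its lever up and right over backwards until it rests against its stop, slide the small spice tin beside the press out of the board's way along the table, then turn the top board over its spine, without slamming it, until it lies flat on the other side. Do not lift, squeeze or knock over the tin, leave the press standing where it is, and leave the tin cup, the biscuit cutter and the glass jar alone.

Things in the scene. Friction and masses are not known exactly. Their poses are not given: they have to be found in the camera images.
- press: Wooden tortilla press, loose on the table, 4 kg. Origin: table level under the middle of its base. The base is a block 150 (x) x 216 (y, from y -120 to +96) mm, its top 48 mm high. Own frame: x runs along the spine (away from the robot at yaw 0), +y from the base across the spine to the side where the opened top board comes to lie, z up. Two wooden cheeks at y -98 (x within +-32, up to 118 mm high) carry the lever's pin.
- spine (a point): Middle of the spine, the hinge axis of the top board: at press x 0, y +96, z +48 mm; the axis runs along press x.
- top_board (a joint): Angle of the top board about the spine: 0 closed on the base, 3.14 (its stop) lying flat on the +y side of the press. The board is 150 (x) x 160 x 18 mm, 0.3 kg; its free edge is 168 mm from the spine, so when opened it covers press y +96 to +264 mm, x within +-75, with its underside 30 mm above the table. The hinge is stiff: the board stays at any angle where it is left; about 4 N at the ears moves it up, about 1 N down, and it must be pushed all the way.
- near_ear (a point): Middle of the round end ('ear') of the dark batten across the top board, on the robot's side: a turned horizontal peg along press x, 25 mm in diameter, 41 mm long (from 76 to 117 mm from the batten's middle), 139 mm from the spine. Closed, its middle is at press x -97, y -43, z +80 mm, free underneath down to the table; the board is turned by pushing the ear from below, then over, then down. With the board opened its middle lies at y +235, z +16 mm.
- far_ear (a point): The same ear at the batten's other end, press x +97 mm.
- lever (a joint): Angle of the press lever about its pin (axis along press x, at press y -98, z +105 mm): 0 lying forward over the closed top board and keeping it shut, 1.57 upright, 3.53 thrown right back to its stop, leaning down on the -y side with its end near the table. It swings freely: under 2 N lifts it at the grip, and past upright it falls back by itself to the stop.
- lever_grip (a point): Middle of the lever's round wooden grip: 24 mm in diameter, lying along the lever from 144 to 231 mm from the pin; this point is 205 mm from the pin. Closed, it is at press x 0, y +107, z +105 mm, sticking out over the spine with free space beneath its end.
- tin_middle (a point): Middle of the spice tin, a loose upright cylinder 49 mm in diameter and 72 mm tall with a metal lid, 0.1 kg; the point is 36 mm above its underside. It stands where the opened top board must lie. Pushed low it slides.
- cup_middle (a point): Middle of a loose tin cup, 68 mm wide (88 with its handle), 62 mm tall. Bystander.
- cutter_middle (a point): Middle of a loose tin biscuit cutter with a bow, 57 mm wide, 50 mm tall. Bystander.
- jar_middle (a point): Middle of a loose lidded empty glass jar, 68 mm in diameter, 120 mm tall. Bystander.
There are look-alikes about, which are no part of the job. Leave any turquoise look-alike of the part that bears tin_middle alone.

How it is judged:
By the outcome, as a careful person would: the job done as asked, in the order asked, and still so for the second after the job is handed in, with the robot touching nothing.
It also fails if it takes over 72 s, if anything falls off the work surface, if the arm or the gripper's body presses on something with over 40 N, if the wrist force passes 120 N, or if a joint passes its speed limit or range.

## Working session

There is one attempt and no reset: what is moved stays moved. The work goes in short steps, Python scripts to look and compute and a tool call to move; the robot and the scene stay as the last step left them, time stands still between calls to the robot, and variables do not carry over. Pictures are saved under pics/ and viewed, and the job is handed in when it is done.

Besides the shell and the picture viewer there is one more tool, called as name(argument=value, ...), one argument or row to a line, values as JSON. play_rows: Moves the arm, as the interface text tells. Its arguments: {"type":"object","properties":{"rows":{"type":"array"},"squeeze":{"type":"number"}},"required":["rows"]}

```bash
mkdir -p pics; cat > h.py <<'E'
import numpy as np, cv2
from rig import readout, grab_frame, calibration, r
def snap(n,f):
    c=calibration(n); im,d=grab_frame(n); cv2.imwrite('pics/'+f+'.png',im[:,:,::-1]); np.savez('pics/'+f+'.npz',im=im,d=d,c=np.array(c['cam_to_world']),v=[c['vfov'],c['cx'],c['cy']]); return im,d,c
def load(f):
    z=np.load('pics/'+f+'.npz'); return z['im'],z['d'],dict(vfov=z['v'][0],cx=z['v'][1],cy=z['v'][2],cam_to_world=z['c'])
def world(d,c):
    H,W=d.shape; f=H/2/np.tan(np.radians(c['vfov'])/2); v,u=np.mgrid[:H,:W]
    P=np.stack([(u-c['cx'])/f*d,(v-c['cy'])/f*d,d,np.ones_like(d)],-1)
    return (P@np.array(c['cam_to_world']).T)[...,:3]
def ray(c,u,v,z):
    f=210/np.tan(np.radians(c['vfov'])/2); M=np.array(c['cam_to_world'])
    dr=M[:3,:3]@np.array([(u-c['cx'])/f,(v-c['cy'])/f,1]); o=M[:3,3]; return o+dr*(z-o[2])/dr[2]
E
python3 - <<'E'
from h import *
print(readout.sense())
for n in('scene','top'): 
    im,d,c=snap(n,n+'0'); print(c, im.shape)
E
```

```text
{'clock': 0.0, 'qpos': array([-1.19339958e+00,  3.53662865e-01,  1.63414514e+00,  1.24783464e-05,
        1.15518734e+00, -2.42155204e-03]), 'qvel': array([ 0.00046014,  0.00137877, -0.00024524,  0.0017123 , -0.00224989,
        0.00010851]), 'joint_efforts': array([ 4.27058894e-04, -6.05247688e+01, -3.42073238e+01,  1.33699050e-04,
        9.36909928e-03,  7.74082878e-06]), 'eef_pos': array([ 231.53431728, -580.01544505,  230.54777544]), 'tcp_rot': array([-3.14018999e+00, -1.48056454e-05,  3.79813247e-01]), 'contact_force': array([-0.4857941 ,  0.07593284, -0.39216977]), 'wrist_torque': array([-6.29873484e-02,  5.04971007e-02, -6.53153222e-05]), 'opening': 1.0030105716344286}
{'vfov': 44.71077860468957, 'cx': 281.31351871765264, 'cy': 210.736700149514, 'cam_to_world': array([[ 4.37516638e-01, -3.72175672e-01,  8.18574652e-01,
        -7.99797497e+02],
       [-8.99209837e-01, -1.80145883e-01,  3.98709329e-01,
        -5.92109206e+02],
       [-9.27058796e-04, -9.10512345e-01, -4.13480846e-01,
         7.49350158e+02],
       [ 0.00000000e+00,  0.00000000e+00,  0.00000000e+00,
         1.00000000e+00]])} (420, 560, 3)
{'vfov': 46.690085621001536, 'cx': 278.7841585001148, 'cy': 208.13530193809137, 'cam_to_world': array([[ 1.84619752e-02, -9.91640574e-01,  1.27703276e-01,
         3.55053816e+02],
       [-9.99772859e-01, -1.69494391e-02,  1.29208136e-02,
         7.42749156e+01],
       [-1.06483041e-02, -1.27912813e-01, -9.91728252e-01,
         1.37912030e+03],
       [ 0.00000000e+00,  0.00000000e+00,  0.00000000e+00,
         1.00000000e+00]])} (420, 560, 3)
```

View pics/scene0.png

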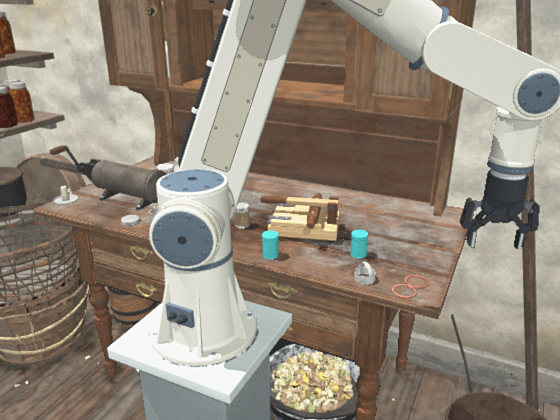

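View pics/top0.png

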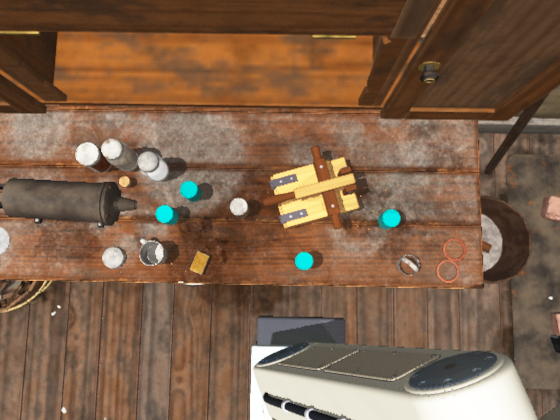

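```bash
python3 - <<'E'
from h import *
im,d,c=load('top0'); cv2.imwrite('pics/tz.png',cv2.resize(im[130:290,60:420,::-1],None,fx=2.2,fy=2.2,interpolation=cv2.INTER_CUBIC))
im2,d2,c2=load('scene0'); cv2.imwrite('pics/sz.png',cv2.resize(im2[150:310,100:440,::-1],None,fx=2.3,fy=2.3,interpolation=cv2.INTER_CUBIC))
P=world(d,c)
np.set_printoptions(precision=1,suppress=True)
for u,v in [(239,207),(304,261),(391,218),(165,214),(190,190),(150,165),(113,258),(152,253),(125,182),(200,262),(408,264),(270,200),(350,183),(318,155),(333,215),(88,155),(115,150)]: print(u,v,P[v,u])
E
```

```text
239 207 [524.5 199.2  72.8]
304 261 [382.2  21.3  71.3]
391 218 [ 502.2 -212.4   68.2]
165 214 [502.4 400.3  69. ]
190 190 [569.2 334.4  71.6]
150 165 [627.2 434.6 116.9]
113 258 [382.1 554.7  12. ]
152 253 [398.3 448.2   2.6]
125 182 [595.5 527.   31.8]
200 262 [375.3 308.9  16.5]
408 264 [ 379.8 -261.2   49.1]
270 200 [538.7 114.2 116.7]
350 183 [588.5 -96.1 111. ]
318 155 [667.3 -12.3  92.3]
333 215 [504.7 -53.4  93.1]
88 155 [655.7 608.8  99.7]
115 150 [659.1 519.6 146.6]
```

View pics/tz.png

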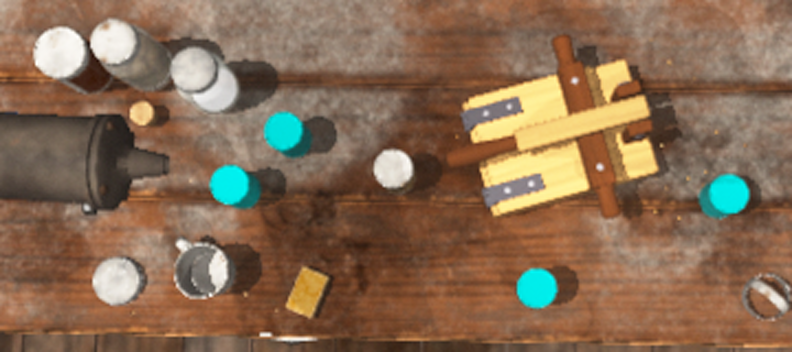

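View pics/sz.png

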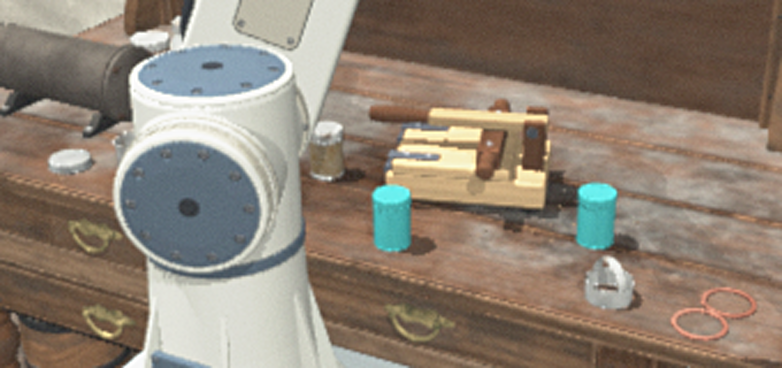

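```bash
python3 - <<'E'
from h import *
np.set_printoptions(precision=1,suppress=True)
im,d,c=load('top0');P=world(d,c)
hsv=cv2.cvtColor(im,cv2.COLOR_RGB2HSV)
reg=np.zeros(d.shape,bool);reg[140:240,255:370]=1
Z=P[...,2]
base=reg&(Z>30)
Y=base&(hsv[...,2]>150)&(Z<82)   # yellow board
lev=reg&(Z>100)
ear=reg&(Z>75)&(Z<100)&(hsv[...,2]<120)
for n,m in(('board',Y),('lever',lev),('ear',ear)):
    q=P[m]; r_=cv2.minAreaRect(q[:,:2].astype(np.float32)); print(n,len(q),r_,np.median(q[:,2])); 
    print(cv2.boxPoints(r_))
# lever grip brown
g=reg&(Z>100)&(hsv[...,2]<130); q=P[g]; print('grip',q.min(0),q.max(0))
q=P[lev][:,:2].astype(np.float32); print('leverline',cv2.fitLine(q,cv2.DIST_HUBER,0,.01,.01).ravel())
q=P[ear][:,:2].astype(np.float32); print('earline',cv2.fitLine(q,cv2.DIST_HUBER,0,.01,.01).ravel())
# tin
t=np.zeros(d.shape,bool);t[190:225,225:255]=1;t&=(Z>66);q=P[t];print('tin',cv2.minEnclosingCircle(q[:,:2].astype(np.float32)),np.median(q,0))
t[:]=0;t[195:235,375:405]=1;t&=(Z>60);q=P[t];print('turq',cv2.minEnclosingCircle(q[:,:2].astype(np.float32)))
E
```

```text
board 2308 ((552.8958740234375, -10.938079833984375), (192.3478546142578, 215.43865966796875), 16.642757415771484) 64.298881571891
[[ 429.9   64.7]
 [ 491.6 -141.7]
 [ 675.9  -86.6]
 [ 614.2  119.8]]
lever 1154 ((529.9470825195312, 34.1768798828125), (166.39695739746094, 317.952880859375), 49.462100982666016) 113.53244710003537
[[ 355.1   74.3]
 [ 596.7 -132.4]
 [ 704.8   -5.9]
 [ 463.2  200.7]]
ear 71 ((591.4141235351562, -59.12187194824219), (229.89637756347656, 84.04449462890625), 16.752742767333984) 87.97283701303445
[[ 469.2  -52. ]
 [ 493.5 -132.5]
 [ 713.6  -66.2]
 [ 689.4   14.2]]
grip [ 355.1 -112.1  100.9] [ 635.   133.  1379.1]
leverline [  0.3  -1.  566.8  10.4]
earline [  1.    0.3 598.  -39.5]
tin ((452.3673095703125, 141.3798370361328), 118.20748138427734) [525.2 202.   70.8]
turq ((432.94244384765625, -80.04461669921875), 172.86178588867188)
```

```bash
python3 - <<'E'
from h import *
np.set_printoptions(precision=2,suppress=True)
im,d,c=load('top0');P=world(d,c)
hsv=cv2.cvtColor(im,cv2.COLOR_RGB2HSV)
reg=np.zeros(d.shape,bool);reg[140:240,255:370]=1
reg&=d>0
Z=P[...,2]
def f(m,n):
    q=P[m]; r_=cv2.minAreaRect(q[:,:2].astype(np.float32)); l=cv2.fitLine(q[:,:2].astype(np.float32),cv2.DIST_HUBER,0,.01,.01).ravel(); print(n,len(q),r_,'z',np.median(q[:,2]),'line',l,'ang',np.arctan2(l[1],l[0]))
f(reg&(Z>102),'lever')
f(reg&(Z>60)&(Z<75)&(hsv[...,2]>150),'board')
dk=reg&(Z>78)&(Z<98)&(hsv[...,2]<150); n,lab,st,ce=cv2.connectedComponentsWithStats(dk.astype(np.uint8))
for i in range(1,n):
    if st[i,4]>8: f(lab==i,('dark',tuple(ce[i])))
t=np.zeros(d.shape,bool);t[190:225,225:255]=1;t&=(Z>62)&(d>0);q=P[t];print('tin',cv2.minEnclosingCircle(q[:,:2].astype(np.float32)),np.median(q,0))
for a in [(195,235,375,405),(245,280,290,320),(175,205,175,205),(200,230,150,180),(145,185,135,170),(235,270,135,170),(250,278,395,425)]:
    t[:]=0;t[a[0]:a[1],a[2]:a[3]]=1;t&=(Z>25)&(d>0);q=P[t];print(a,cv2.minEnclosingCircle(q[:,:2].astype(np.float32)),q[:,2].max())
# base outline at z~48 : find yaw
f(reg&(Z>40)&(hsv[...,1]>60),'all')
cv2.imwrite('pics/press.png',cv2.resize(im[140:240,255:370,::-1],None,fx=6,fy=6,interpolation=cv2.INTER_CUBIC))
E
```

```text
lever 1095 ((579.1923217773438, 15.047927856445312), (70.360107421875, 249.04721069335938), 10.149262428283691) z 113.439787269916 line [  0.28  -0.96 567.62   9.75] ang -1.2823309
board 1676 ((571.852294921875, -0.8196258544921875), (150.05630493164062, 203.9736785888672), 16.436267852783203) z 65.61208485955558 line [  0.97   0.24 561.21  24.99] ang 0.24295385
('dark', (np.float64(318.2672811059908), np.float64(162.963133640553))) 217 ((646.908935546875, -15.427684783935547), (98.44277954101562, 32.338565826416016), 16.91848373413086) z 91.89467185728859 line [  0.99   0.13 638.86 -12.91] ang 0.1321951
('dark', (np.float64(327.0869565217391), np.float64(175.34782608695653))) 23 ((611.798828125, -36.770442962646484), (16.53006935119629, 9.156548500061035), 11.86598014831543) z 93.92322108089502 line [  0.93   0.37 611.33 -36.91] ang 0.3835552
('dark', (np.float64(344.5), np.float64(192.2))) 10 ((568.8992919921875, -83.72273254394531), (15.264473915100098, 5.838196754455566), 42.80229949951172) z 87.02321752821501 line [  0.89   0.45 567.97 -83.79] ang 0.47011745
('dark', (np.float64
[... 498 characters left out ...]
 79.87893553004506
(175, 205, 175, 205) ((570.8162231445312, 339.48040771484375), 24.907398223876953) 77.64779430697422
(200, 230, 150, 180) ((502.4809875488281, 403.46319580078125), 24.94890594482422) 77.63732320295185
(145, 185, 135, 170) ((648.165771484375, 460.84246826171875), 55.872615814208984) 126.26094532725915
(235, 270, 135, 170) ((405.64080810546875, 442.7374267578125), 43.70942687988281) 65.39581846671285
(250, 278, 395, 425) ((378.1728820800781, -267.85772705078125), 28.047359466552734) 54.75096884235518
all 4311 ((581.7520751953125, 1.6915283203125), (260.1236572265625, 223.02357482910156), 88.27806854248047) z 68.63614298491643 line [  0.26  -0.97 562.73   5.41] ang -1.3119202
```

View pics/press.png

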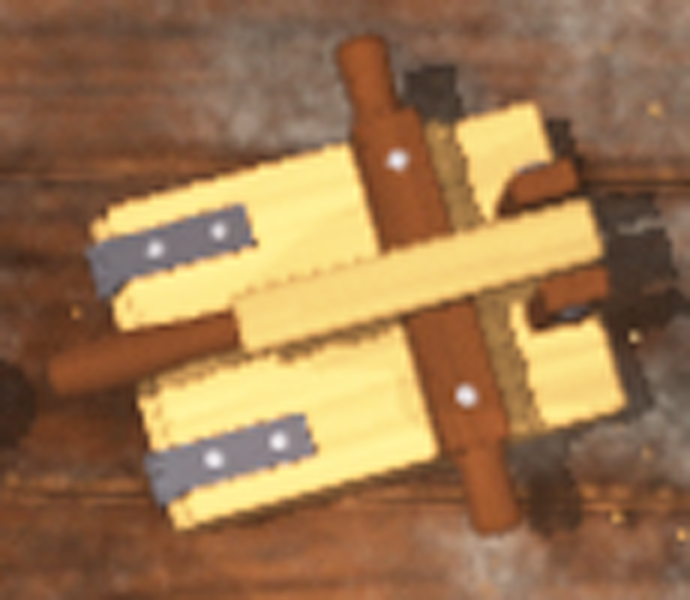

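```bash
python3 - <<'E'
from h import *
np.set_printoptions(precision=2,suppress=True)
im,d,c=load('top0')
for p,z in [((362,38),88),((497,530),84),((398,160),92),((466,396),92),((58,377),105),((600,235),112)]:
    u=255+p[0]/6-.4; v=140+p[1]/6-.4; print(p,ray(c,u,v,z))
A=ray(c,255+362/6-.4,140+38/6-.4,88);B=ray(c,255+497/6-.4,140+530/6-.4,84)
print(np.linalg.norm(A-B),np.arctan2(*(A-B)[[1,0]]))
yaw=.288; ex=np.array([np.cos(yaw),np.sin(yaw)]);ey=np.array([-ex[1],ex[0]])
m=(A+B)[:2]/2; o=m+43*ey; print('origin',o,'grip',o+107*ey,'tip',o+133*ey,'near',o-97*ex-43*ey,'far',o+97*ex-43*ey,'spine',o+96*ey,'openear',o-97*ex+235*ey)
tin=np.array([526,202]);print('tin in press',(tin-o)@ex,(tin-o)@ey)
for t in [(382,22),(502,-211),(571,339),(502,403),(627,434),(405,442)]:
    t=np.array(t);print(t,(t-o)@ex,(t-o)@ey)
E
```

```text
(362, 38) [693.45  -4.01  88.  ]
(497, 530) [471.28 -66.21  84.  ]
(398, 160) [636.48 -20.43  92.  ]
(466, 396) [530.05 -51.4   92.  ]
(58, 377) [533.67 129.56 105.  ]
(600, 235) [ 599.87 -108.07  112.  ]
230.74683208099557 0.2729662340458052
origin [570.15   6.12] grip [539.76 108.71] tip [532.37 133.64] near [489.36 -62.66] far [675.37  -7.56] spine [542.88  98.16] openear [410.4  203.89]
tin in press 13.307597461768033 200.35501427378986
[382  22] -175.8879288347412 68.66958292549342
[ 502 -211] -127.01045911083781 -188.81826718279598
[571 339] 95.36703914264926 318.9309310150154
[502 403] 47.38713325966839 399.89344475724243
[627 434] 176.04395631502751 394.1122786722716
[405 442] -34.54043995813939 464.83859659046817
```

```bash
cat > plan.py <<'E'
from h import *
from scipy.spatial.transform import Rotation as Ro
O=np.array([570.,5.,0.]); YAW=.285
def W(x,y,z): 
    c,s=np.cos(YAW),np.sin(YAW); return O+np.array([c*x-s*y,s*x+c*y,z])
def toP(w):
    c,s=np.cos(YAW),np.sin(YAW); d=np.asarray(w)-O; return np.array([c*d[0]+s*d[1],-s*d[0]+c*d[1],d[2]])
def R(tilt,yaw=YAW): return Ro.from_euler('z',yaw)*Ro.from_euler('x',np.pi)*Ro.from_euler('y',tilt)
def cur():
    s=readout.sense(); return s['eef_pos'],Ro.from_euler('xyz',s['tcp_rot'])
def rows(wps,start=None):
    p0,R0=start or cur(); out=[]
    for p,Rt in wps:
        out.append([255,[round(float(v),1) for v in R0.inv().apply(p-p0)/10],[round(float(v),2) for v in (R0.inv()*Rt).as_rotvec()]])
    return out
def st():
    s=readout.sense(); print('t %.2f'%s['clock'],'tcp',s['eef_pos'].round(1),'press',toP(s['eef_pos']).round(1),'rot',s['tcp_rot'].round(3),'F',s['contact_force'].round(1),'q',s['qpos'].round(2))
E
python3 - <<'E'
from plan import *
p,q=cur()
w=[(np.array([440,-100,230.]),R(.8)),(W(-60,122,120.),R(.8))]
for r_ in rows(w): print(r_)
E
```

```text
[255, [37.2, -36.9, 0.1], [-0.04, 0.8, 0.09]]
[255, [48.3, -54.5, 11.1], [-0.04, 0.8, 0.09]]
```

play_rows(
  rows=[
    [255,[37.2,-36.9,0],[-0.04,0.8,0.09]],
    [255,[37.2,-36.9,0],[-0.04,0.8,0.09]],
    [255,[37.2,-36.9,0],[-0.04,0.8,0.09]],
    [255,[37.2,-36.9,0],[-0.04,0.8,0.09]],
    [255,[37.2,-36.9,0],[-0.04,0.8,0.09]],
    [255,[37.2,-36.9,0],[-0.04,0.8,0.09]],
    [255,[37.2,-36.9,0],[-0.04,0.8,0.09]],
    [255,[37.2,-36.9,0],[-0.04,0.8,0.09]],
    [255,[37.2,-36.9,0],[-0.04,0.8,0.09]],
    [255,[37.2,-36.9,0],[-0.04,0.8,0.09]],
    [255,[37.2,-36.9,0],[-0.04,0.8,0.09]],
    [255,[37.2,-36.9,0],[-0.04,0.8,0.09]],
  ],
)

```text
clock: 1.1
eef_pos: [430.2, -121.7, 231.2]
tcp_rot: [3.14, -0.801, 0.284]
contact_force: [1.4, -0.7, 0.5]
opening: 0.0
```

```bash
python3 - <<'E'
from plan import *
st()
w=[(W(-60,122,150.),R(.8)),(W(-60,122,38.),R(.8)),(W(22,122,38.),R(.8))]
for r_ in rows(w): print(r_)
E
```

```text
t 1.10 tcp [ 430.2 -121.7  231.2] press [-169.8  -82.2  231.2] rot [ 3.14  -0.801  0.284] F [ 1.4 -0.7  0.5] q [-0.78 -0.06  2.42  1.2   0.74 -0.41]
[255, [1.8, -20.5, 13.5], [0.0, -0.0, -0.0]]
[255, [-6.2, -20.5, 21.3], [0.0, -0.0, -0.0]]
[255, [-0.5, -20.5, 27.2], [0.0, -0.0, -0.0]]
```

play_rows(
  rows=[
    [255,[1.8,-20.5,13.5],[0,0,0]],
    [255,[1.8,-20.5,13.5],[0,0,0]],
    [255,[1.8,-20.5,13.5],[0,0,0]],
    [255,[1.8,-20.5,13.5],[0,0,0]],
    [255,[1.8,-20.5,13.5],[0,0,0]],
    [255,[1.8,-20.5,13.5],[0,0,0]],
    [255,[1.8,-20.5,13.5],[0,0,0]],
    [255,[1.8,-20.5,13.5],[0,0,0]],
    [255,[1.8,-20.5,13.5],[0,0,0]],
  ],
)

```text
clock: 1.85
eef_pos: [479.1, 95.5, 155.6]
tcp_rot: [-3.141, -0.807, 0.285]
contact_force: [0.8, 1.1, 0.1]
opening: 0.002
```

```bash
python3 - <<'E'
from plan import *
st()
w=[(W(-60,122,150.),R(.8)),(W(-60,122,40.),R(.8)),(W(22,122,40.),R(.8))]
for r_ in rows(w): print(r_)
snap('wrist','w1');snap('scene','s1')
E
```

```text
t 1.85 tcp [479.1  95.5 155.6] press [-61.8 112.4 155.6] rot [-3.141 -0.807  0.285] F [0.8 1.1 0.1] q [ 0.1   0.12  2.54  2.74  0.35 -1.31]
[255, [-0.3, -1.0, 0.5], [-0.0, -0.01, -0.0]]
[255, [-8.2, -1.0, 8.1], [-0.0, -0.01, -0.0]]
[255, [-2.5, -1.0, 14.0], [-0.0, -0.01, -0.0]]
```

View pics/w1.png

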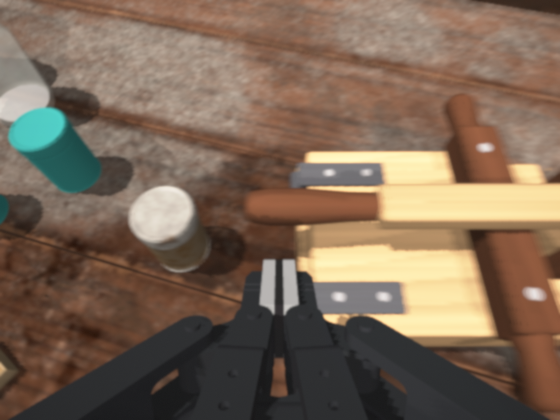

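View pics/s1.png

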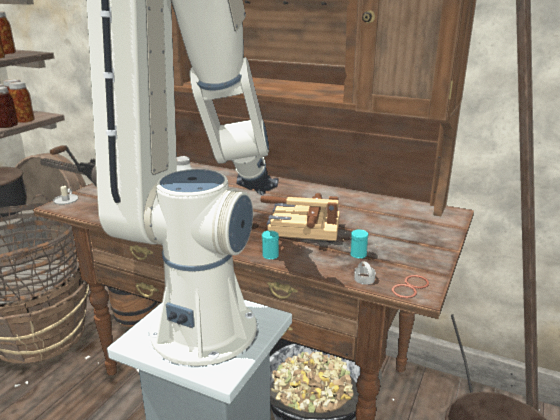

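play_rows(
  rows=[
    [255,[-3,-1,3.5],[0,0,0]],
    [255,[-5,-1,5],[0,0,0]],
    [255,[-7,-1,7],[0,0,0]],
    [255,[-8.2,-1,8.1],[0,0,0]],
    [255,[-8.2,-1,8.1],[0,0,0]],
    [255,[-8.2,-1,8.1],[0,0,0]],
    [255,[-8.2,-1,8.1],[0,0,0]],
  ],
)

```text
clock: 2.53
eef_pos: [478.1, 104.8, 41.5]
tcp_rot: [-3.139, -0.808, 0.283]
contact_force: [0.2, -0.7, -0.7]
opening: 0.001
```

```bash
python3 - <<'E'
from plan import *
st()
w=[(W(-60,122,40.),R(.8)),(W(22,122,40.),R(.8))]
for r_ in rows(w): print(r_)
E
```

```text
t 2.53 tcp [478.1 104.8  41.5] press [-60.1 121.6  41.5] rot [-3.139 -0.808  0.283] F [ 0.2 -0.7 -0.7] q [ 0.14  0.57  2.58  2.99  0.82 -1.57]
[255, [-0.1, -0.0, 0.1], [-0.0, -0.01, -0.0]]
[255, [5.6, -0.0, 6.0], [-0.0, -0.01, -0.0]]
```

play_rows(
  rows=[
    [255,[1.5,0,1.5],[0,0,0]],
    [255,[3,0,3.2],[0,0,0]],
    [255,[4.5,0,4.8],[0,0,0]],
    [255,[5.6,0,6],[0,0,0]],
    [255,[5.6,0,6],[0,0,0]],
    [255,[5.6,0,6],[0,0,0]],
  ],
)

```text
clock: 3.03
eef_pos: [557.5, 128.0, 42.2]
tcp_rot: [-3.141, -0.812, 0.285]
contact_force: [-1.8, -0.3, -0.2]
opening: -0.001
```

```bash
cat >> plan.py <<'E'
def levpt(th,off=28,rho=None,xt=22,tilt=.8):
    if rho is None: rho=220-20*min(th/1.2,1)
    y=-98+rho*np.cos(th)+off*np.sin(th); z=105+rho*np.sin(th)-off*np.cos(th)
    return W(xt,y,z-xt/np.tan(tilt))
E
python3 - <<'E'
from plan import *
st()
for r_ in rows([(levpt(t),R(.8)) for t in np.arange(0,1.95,.06)]): print(r_)
snap('scene','s2'); snap('wrist','w2')
E
```

```text
t 3.03 tcp [557.5 128.   42.2] press [ 22.6 121.6  42.2] rot [-3.141 -0.812  0.285] F [-1.8 -0.3 -0.2] q [ 0.17  0.56  2.42  3.01  0.65 -1.54]
[255, [0.9, -0.0, -1.0], [-0.0, -0.01, -0.0]]
[255, [1.9, -0.1, -1.9], [-0.0, -0.01, -0.0]]
[255, [2.8, -0.0, -2.8], [-0.0, -0.01, -0.0]]
[255, [3.8, 0.1, -3.7], [-0.0, -0.01, -0.0]]
[255, [4.7, 0.3, -4.6], [-0.0, -0.01, -0.0]]
[255, [5.6, 0.6, -5.4], [-0.0, -0.01, -0.0]]
[255, [6.5, 0.9, -6.3], [-0.0, -0.01, -0.0]]
[255, [7.4, 1.4, -7.1], [-0.0, -0.01, -0.0]]
[255, [8.3, 1.9, -7.9], [-0.0, -0.01, -0.0]]
[255, [9.1, 2.4, -8.7], [-0.0, -0.01, -0.0]]
[255, [9.9, 3.0, -9.5], [-0.0, -0.01, -0.0]]
[255, [10.7, 3.7, -10.2], [-0.0, -0.01, -0.0]]
[255, [11.4, 4.5, -10.9], [-0.0, -0.01, -0.0]]
[255, [12.1, 5.3, -11.6], [-0.0, -0.01, -0.0]]
[255, [12.7, 6.1, -12.2], [-0.0, -0.01, -0.0]]
[255, [13.4, 7.0, -12.8], [-0.0, -0.01, -0.0]]
[255, [13.9, 7.9, -13.3], [-0.0, -0.01, -0.0]]
[255, [14.5, 8.9, -13.8], [-0.0, -0.01, -0.0]]
[255, [14.9, 10.0, -14.3], [-0.0, -0.01, -0.0]]
[255, [15.4, 11.0, -14.7], [-0.0, -0.01, -0.0]]
[255, [15.8, 12.1, -15.0], [-0.0, -0.01, -0.0]]
[255, [16.2, 13.2, -15.4], [-0.0, -0.01, -0.0]]
[255, [16.5, 14.3, -15.8], [-0.0, -0.01, -0.0]]
[255, [16.8, 15.4, -16.1], [-0.0, -0.01, -0.0]]
[255, [17.1, 16.6, -16.3], [-0.0, -0.01, -0.0]]
[255, [17.3, 17.7, -16.5], [-0.0, -0.01, -0.0]]
[255, [17.5, 18.9, -16.7], [-0.0, -0.01, -0.0]]
[255, [17.6, 20.1, -16.8], [-0.0, -0.01, -0.0]]
[255, [17.6, 21.3, -16.8], [-0.0, -0.01, -0.0]]
[255, [17.6, 22.5, -16.8], [-0.0, -0.01, -0.0]]
[255, [17.6, 23.8, -16.8], [-0.0, -0.01, -0.0]]
[255, [17.5, 25.0, -16.7], [-0.0, -0.01, -0.0]]
[255, [17.3, 26.2, -16.5], [-0.0, -0.01, -0.0]]
```

View pics/w2.png

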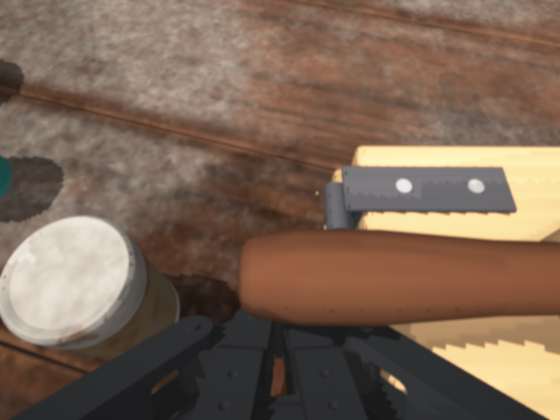

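play_rows(
  rows=[
    [255,[0.9,0,-1],[0,0,0]],
    [255,[1.7,0,-1.7],[0,0,0]],
    [255,[2.4,0,-2.4],[0,0,0]],
    [255,[3.1,0,-3.1],[0,0,0]],
    [255,[3.8,0.1,-3.7],[0,0,0]],
    [255,[4.7,0.3,-4.6],[0,0,0]],
    [255,[5.6,0.6,-5.4],[0,0,0]],
    [255,[6.5,0.9,-6.3],[0,0,0]],
    [255,[7.4,1.4,-7.1],[0,0,0]],
    [255,[8.3,1.9,-7.9],[0,0,0]],
    [255,[9.1,2.4,-8.7],[0,0,0]],
    [255,[9.9,3,-9.5],[0,0,0]],
  ],
)

```text
clock: 4.13
eef_pos: [562.5, 98.0, 176.1]
tcp_rot: [-3.14, -0.805, 0.284]
contact_force: [-1.1, 0.8, -1.1]
opening: -0.002
```

```bash
python3 - <<'E'
from plan import *
st()
for r_ in rows([(levpt(t),R(.8)) for t in np.arange(.6,2.1,.06)]): print(r_)
snap('scene','s3'); snap('wrist','w3')
E
```

```text
t 4.13 tcp [562.5  98.  176.1] press [ 18.9  91.4 176.1] rot [-3.14  -0.805  0.284] F [-1.1  0.8 -1.1] q [ 0.08  0.17  2.37  2.49  0.24 -1.07]
[255, [0.4, 0.0, 0.0], [-0.0, -0.0, -0.0]]
[255, [1.2, 0.7, -0.7], [-0.0, -0.0, -0.0]]
[255, [1.9, 1.5, -1.4], [-0.0, -0.0, -0.0]]
[255, [2.6, 2.3, -2.1], [-0.0, -0.0, -0.0]]
[255, [3.3, 3.1, -2.7], [-0.0, -0.0, -0.0]]
[255, [3.9, 4.0, -3.3], [-0.0, -0.0, -0.0]]
[255, [4.4, 4.9, -3.8], [-0.0, -0.0, -0.0]]
[255, [5.0, 5.9, -4.3], [-0.0, -0.0, -0.0]]
[255, [5.4, 6.9, -4.8], [-0.0, -0.0, -0.0]]
[255, [5.9, 8.0, -5.2], [-0.0, -0.0, -0.0]]
[255, [6.3, 9.1, -5.6], [-0.0, -0.0, -0.0]]
[255, [6.7, 10.1, -6.0], [-0.0, -0.0, -0.0]]
[255, [7.0, 11.3, -6.3], [-0.0, -0.0, -0.0]]
[255, [7.3, 12.4, -6.6], [-0.0, -0.0, -0.0]]
[255, [7.6, 13.5, -6.9], [-0.0, -0.0, -0.0]]
[255, [7.8, 14.7, -7.1], [-0.0, -0.0, -0.0]]
[255, [8.0, 15.9, -7.2], [-0.0, -0.0, -0.0]]
[255, [8.1, 17.1, -7.3], [-0.0, -0.0, -0.0]]
[255, [8.1, 18.3, -7.4], [-0.0, -0.0, -0.0]]
[255, [8.1, 19.5, -7.4], [-0.0, -0.0, -0.0]]
[255, [8.1, 20.7, -7.3], [-0.0, -0.0, -0.0]]
[255, [8.0, 21.9, -7.2], [-0.0, -0.0, -0.0]]
[255, [7.8, 23.1, -7.1], [-0.0, -0.0, -0.0]]
[255, [7.6, 24.3, -6.9], [-0.0, -0.0, -0.0]]
[255, [7.3, 25.5, -6.6], [-0.0, -0.0, -0.0]]
```

View pics/w3.png

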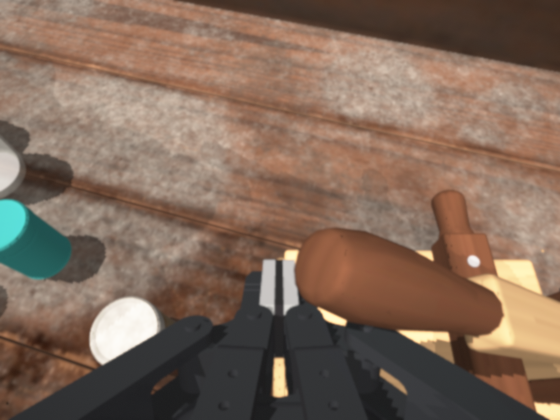

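```bash
python3 - <<'E'
from plan import *
for r_ in rows([(levpt(t,off=31,rho=max(185,206-150*(t-.6))),R(.8)) for t in np.arange(.6,2.0,.05)]): print(r_)
E
```

```text
[255, [-0.1, 0.1, 0.4], [0.0, -0.01, -0.0]]
[255, [0.2, 1.2, 0.0], [0.0, -0.01, -0.0]]
[255, [0.5, 2.3, -0.2], [0.0, -0.01, -0.0]]
[255, [0.8, 3.3, -0.5], [0.0, -0.01, -0.0]]
[255, [1.3, 3.8, -1.1], [0.0, -0.01, -0.0]]
[255, [1.9, 4.4, -1.6], [0.0, -0.01, -0.0]]
[255, [2.4, 5.0, -2.1], [0.0, -0.01, -0.0]]
[255, [2.9, 5.6, -2.5], [0.0, -0.01, -0.0]]
[255, [3.4, 6.3, -3.0], [0.0, -0.01, -0.0]]
[255, [3.8, 7.0, -3.4], [0.0, -0.01, -0.0]]
[255, [4.2, 7.7, -3.8], [0.0, -0.01, -0.0]]
[255, [4.6, 8.5, -4.2], [0.0, -0.01, -0.0]]
[255, [5.0, 9.3, -4.5], [0.0, -0.01, -0.0]]
[255, [5.3, 10.1, -4.8], [0.0, -0.01, -0.0]]
[255, [5.6, 11.0, -5.1], [0.0, -0.01, -0.0]]
[255, [5.9, 11.8, -5.4], [0.0, -0.01, -0.0]]
[255, [6.1, 12.7, -5.6], [0.0, -0.01, -0.0]]
[255, [6.3, 13.6, -5.8], [0.0, -0.01, -0.0]]
[255, [6.5, 14.5, -6.0], [0.0, -0.01, -0.0]]
[255, [6.6, 15.4, -6.1], [0.0, -0.01, -0.0]]
[255, [6.7, 16.3, -6.2], [0.0, -0.01, -0.0]]
[255, [6.8, 17.3, -6.3], [0.0, -0.01, -0.0]]
[255, [6.9, 18.2, -6.3], [0.0, -0.01, -0.0]]
[255, [6.9, 19.1, -6.3], [0.0, -0.01, -0.0]]
[255, [6.8, 20.1, -6.3], [0.0, -0.01, -0.0]]
[255, [6.8, 21.0, -6.3], [0.0, -0.01, -0.0]]
[255, [6.7, 21.9, -6.2], [0.0, -0.01, -0.0]]
[255, [6.6, 22.9, -6.0], [0.0, -0.01, -0.0]]
```

play_rows(
  rows=[
    [255,[0.2,1,0],[0,0,0]],
    [255,[0.5,2,-0.3],[0,0,0]],
    [255,[0.9,3,-0.7],[0,0,0]],
    [255,[1.4,3.8,-1.2],[0,0,0]],
    [255,[1.9,4.4,-1.6],[0,0,0]],
    [255,[2.4,5,-2.1],[0,0,0]],
    [255,[2.9,5.6,-2.5],[0,0,0]],
    [255,[3.4,6.3,-3],[0,0,0]],
    [255,[3.8,7,-3.4],[0,0,0]],
    [255,[4.2,7.7,-3.8],[0,0,0]],
    [255,[4.6,8.5,-4.2],[0,0,0]],
    [255,[5,9.3,-4.5],[0,0,0]],
  ],
)

```text
clock: 5.23
eef_pos: [591.4, 10.9, 242.5]
tcp_rot: [-3.137, -0.806, 0.283]
contact_force: [-1.5, 0.3, 0.0]
opening: -0.003
```

```bash
python3 - <<'E'
from plan import *
st()
for r_ in rows([(levpt(t,off=31,rho=185),R(.8)) for t in np.arange(1.2,2.1,.05)]): print(r_)
snap('scene','s4'); snap('wrist','w4')
E
```

```text
t 5.23 tcp [591.4  10.9 242.5] press [ 22.2  -0.4 242.5] rot [-3.137 -0.806  0.283] F [-1.5  0.3  0. ] q [-0.17  0.07  2.26  1.38  0.33 -0.12]
[255, [0.2, 0.2, -0.2], [-0.0, -0.01, -0.0]]
[255, [0.5, 1.0, -0.5], [-0.0, -0.01, -0.0]]
[255, [0.8, 1.8, -0.8], [-0.0, -0.01, -0.0]]
[255, [1.1, 2.7, -1.1], [-0.0, -0.01, -0.0]]
[255, [1.3, 3.6, -1.3], [-0.0, -0.01, -0.0]]
[255, [1.5, 4.4, -1.5], [-0.0, -0.01, -0.0]]
[255, [1.7, 5.4, -1.7], [-0.0, -0.01, -0.0]]
[255, [1.8, 6.3, -1.8], [-0.0, -0.01, -0.0]]
[255, [1.9, 7.2, -1.9], [-0.0, -0.01, -0.0]]
[255, [2.0, 8.1, -2.0], [-0.0, -0.01, -0.0]]
[255, [2.1, 9.1, -2.0], [-0.0, -0.01, -0.0]]
[255, [2.1, 10.0, -2.0], [-0.0, -0.01, -0.0]]
[255, [2.0, 10.9, -2.0], [-0.0, -0.01, -0.0]]
[255, [2.0, 11.9, -2.0], [-0.0, -0.01, -0.0]]
[255, [1.9, 12.8, -1.9], [-0.0, -0.01, -0.0]]
[255, [1.8, 13.7, -1.8], [-0.0, -0.01, -0.0]]
[255, [1.6, 14.6, -1.6], [-0.0, -0.01, -0.0]]
[255, [1.4, 15.5, -1.4], [-0.0, -0.01, -0.0]]
```

View pics/w4.png

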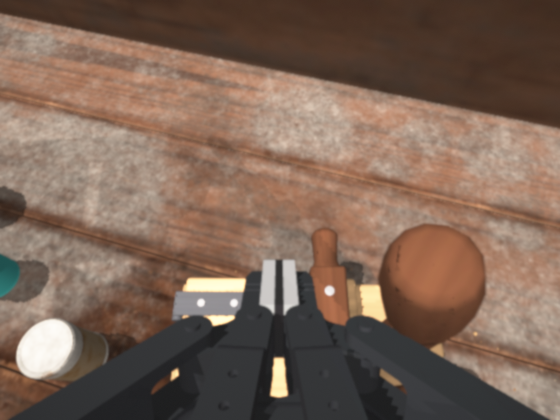

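play_rows(
  rows=[
    [255,[0.5,1,-0.5],[0,0,0]],
    [255,[0.8,1.8,-0.8],[0,0,0]],
    [255,[1.1,2.7,-1.1],[0,0,0]],
    [255,[1.3,3.6,-1.3],[0,0,0]],
    [255,[1.5,4.4,-1.5],[0,0,0]],
    [255,[1.7,5.4,-1.7],[0,0,0]],
    [255,[1.8,6.3,-1.8],[0,0,0]],
    [255,[1.9,7.2,-1.9],[0,0,0]],
    [255,[2,8.1,-2],[0,0,0]],
    [255,[2,9.1,-2],[0,0,0]],
  ],
)

```text
clock: 6.17
eef_pos: [618.3, -78.3, 272.3]
tcp_rot: [-3.14, -0.808, 0.284]
contact_force: [-0.8, 0.1, 0.3]
opening: 0.003
```

```bash
python3 - <<'E'
from plan import *
st()
snap('scene','s5'); snap('wrist','w5')
E
```

```text
t 6.17 tcp [618.3 -78.3 272.3] press [ 23.  -93.5 272.3] rot [-3.14  -0.808  0.284] F [-0.8  0.1  0.3] q [-0.37  0.1   2.14  1.16  0.51 -0.03]
```

View pics/w5.png

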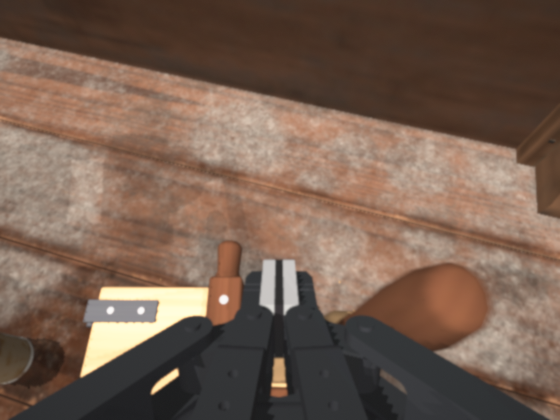

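View pics/s5.png

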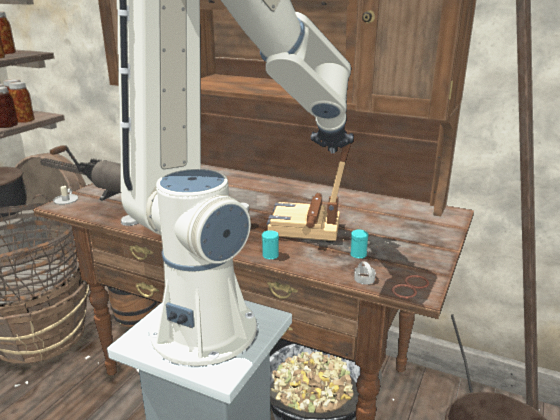

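```bash
python3 - <<'E'
from plan import *
for r_ in rows([(W(13,30,280),R(.3)),(W(13,145,200.),R(0))]): print(r_)
E
```

```text
[255, [-0.2, -12.4, -1.3], [0.0, -0.51, -0.0]]
[255, [-6.0, -23.9, 4.2], [0.0, -0.81, -0.0]]
```

play_rows(
  rows=[
    [255,[-0.2,-4,-1.3],[0,-0.1,0]],
    [255,[-0.2,-8,-1.3],[0,-0.2,0]],
    [255,[-0.2,-12,-1.3],[0,-0.3,0]],
    [255,[-2,-15,0],[0,-0.4,0]],
    [255,[-4,-18,2],[0,-0.5,0]],
    [255,[-6,-21,4],[0,-0.62,0]],
    [255,[-6,-23.9,4.2],[0,-0.74,0]],
    [255,[-6,-23.9,4.2],[0,-0.81,0]],
    [255,[-6,-23.9,4.2],[0,-0.81,0]],
    [255,[-6,-23.9,4.2],[0,-0.81,0]],
  ],
)

```text
clock: 7.1
eef_pos: [537.1, 154.3, 197.9]
tcp_rot: [-3.141, 0.011, 0.289]
contact_force: [-0.9, -0.1, -0.1]
opening: 0.002
```

```bash
python3 - <<'E'
from plan import *
st()
snap('top','t6'); snap('wrist','w6')
im,d,c=snap('scene','s6');cv2.imwrite('pics/s6z.png',cv2.resize(im[150:310,100:440,::-1],None,fx=2.3,fy=2.3))
E
```

```text
t 7.10 tcp [537.1 154.3 197.9] press [ 10.4 152.6 197.9] rot [-3.141  0.011  0.289] F [-0.9 -0.1 -0.1] q [0.28 0.29 1.8  0.   1.06 1.56]
```

View pics/t6.png

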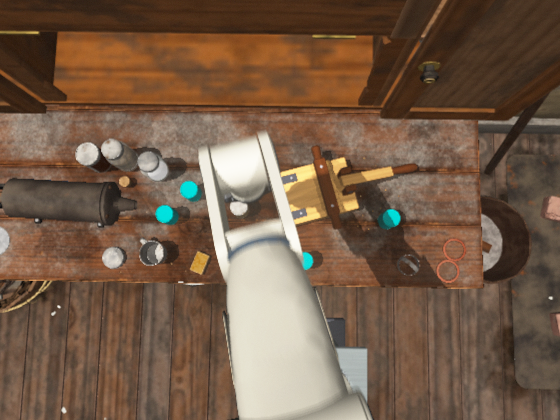

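View pics/s6z.png

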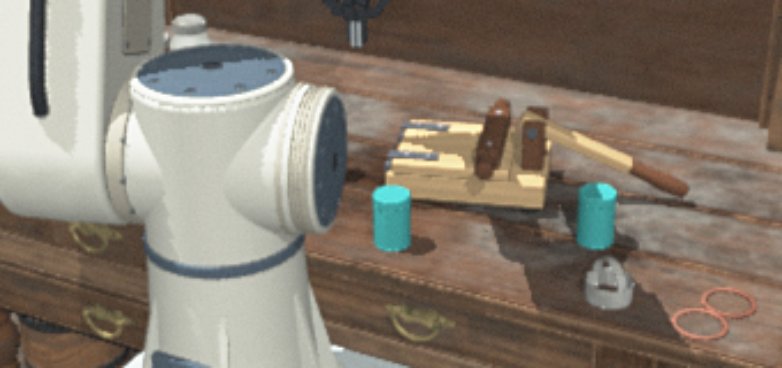

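View pics/w6.png

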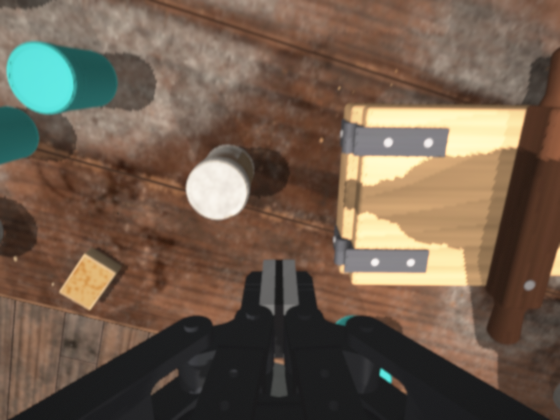

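```bash
python3 - <<'E'
from plan import *
np.set_printoptions(precision=1,suppress=True)
im,d,c=load('w6');P=world(d,c);Z=P[...,2]
m=np.zeros(d.shape,bool);m[140:225,180:260]=1;m&=(Z>66)&(Z<80)&(d>0);q=P[m];t,rr=cv2.minEnclosingCircle(q[:,:2].astype(np.float32));print('tin',t,rr,toP([t[0],t[1],72]))
for u,v,z in [(348,105,66),(342,285,66),(70,77,72)]: print(toP(ray(c,u,v,z)),P[v,u])
st()
p=toP(cur()[0]);
for r_ in rows([(W(14,147,60.),R(0)),(W(14,147,25.),R(0)),(W(13,170,25),R(0)),(W(13,220,25),R(0)),(W(13,278,25),R(0))]): print(r_)
E
```

```text
tin (526.7421264648438, 199.75718688964844) 24.460176467895508 [ 13.2 199.1  72. ]
[ 78.2 100.3  66. ] [616.7 114.8  22.3]
[-72.8  95.2  66. ] [438.5  51.7  -0.2]
[ 96.4 297.4  72. ] [578.9 317.7  71.6]
t 7.25 tcp [540.8 150.2 199. ] press [ 12.8 147.5 199. ] rot [-3.1  0.   0.3] F [-1.2 -0.5 -0.2] q [0.3 0.3 1.8 0.  1.1 1.6]
[255, [0.2, 0.1, 13.9], [-0.0, 0.0, 0.0]]
[255, [0.2, 0.1, 17.4], [-0.0, 0.0, 0.0]]
[255, [0.1, -2.2, 17.4], [-0.0, 0.0, 0.0]]
[255, [0.1, -7.2, 17.4], [-0.0, 0.0, 0.0]]
[255, [0.1, -13.0, 17.4], [-0.0, 0.0, 0.0]]
```

play_rows(
  rows=[
    [255,[0.1,0,4],[0,0,0]],
    [255,[0.1,0,8],[0,0,0]],
    [255,[0.1,0,11.5],[0,0,0]],
    [255,[0.1,0,14],[0,0,0]],
    [255,[0.1,0,16],[0,0,0]],
    [255,[0.1,0,17.2],[0,0,0]],
    [255,[0.1,0,17.4],[0,0,0]],
    [255,[0.1,-0.5,17.4],[0,0,0]],
    [255,[0.1,-1,17.4],[0,0,0]],
    [255,[0.1,-1.5,17.4],[0,0,0]],
    [255,[0.1,-2,17.4],[0,0,0]],
    [255,[0.1,-2.5,17.4],[0,0,0]],
  ],
)

```text
clock: 8.25
eef_pos: [534.0, 174.1, 26.9]
tcp_rot: [-3.141, 0.001, 0.286]
contact_force: [-0.1, -2.0, 0.6]
opening: 0.0
```

```bash
python3 - <<'E'
from plan import *
st()
for r_ in rows([(W(13,275,25),R(0))]): print(r_)
snap('wrist','w7')
E
```

```text
t 8.25 tcp [534.  174.1  26.9] press [ 13.  172.4  26.9] rot [-3.141e+00  1.000e-03  2.860e-01] F [-0.1 -2.   0.6] q [0.31 0.53 1.91 0.   0.7  1.6 ]
[255, [0.0, -10.3, 0.2], [-0.0, 0.0, 0.0]]
```

View pics/w7.png

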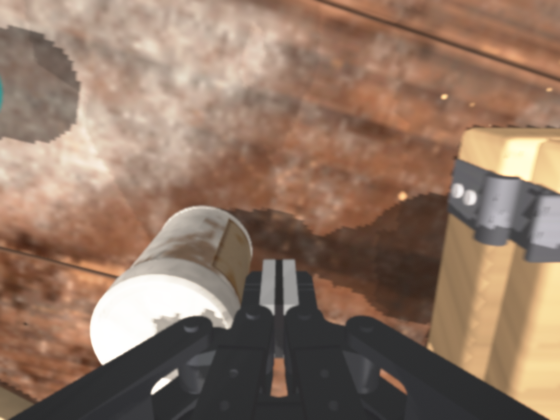

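play_rows(
  rows=[
    [255,[0,-0.5,0.2],[0,0,0]],
    [255,[0,-1,0.2],[0,0,0]],
    [255,[0,-1.5,0.2],[0,0,0]],
    [255,[0,-2,0.2],[0,0,0]],
    [255,[0,-2.5,0.2],[0,0,0]],
    [255,[0,-3,0.2],[0,0,0]],
    [255,[0,-3.5,0.2],[0,0,0]],
    [255,[0,-4,0.2],[0,0,0]],
    [255,[0,-4.5,0.2],[0,0,0]],
    [255,[0,-5,0.2],[0,0,0]],
  ],
)

```text
clock: 9.13
eef_pos: [519.3, 221.6, 24.0]
tcp_rot: [-3.141, 0.003, 0.285]
contact_force: [-0.2, -1.0, -0.7]
opening: -0.001
```

```bash
python3 - <<'E'
from plan import *
st()
for r_ in rows([(W(13,275,25),R(0))]): print(r_)
im,d,c=snap('wrist','w8');P=world(d,c);Z=P[...,2]
m=np.zeros(d.shape,bool);m[180:400,50:260]=1;m&=(Z>66)&(Z<78)&(d>0);q=P[m];t,rr=cv2.minEnclosingCircle(q[:,:2].astype(np.float32));print('tin',t,rr,toP([t[0],t[1],72]))
E
```

```text
t 9.13 tcp [519.3 221.6  24. ] press [ 12.2 222.2  24. ] rot [-3.141e+00  3.000e-03  2.850e-01] F [-0.2 -1.  -0.7] q [0.4  0.54 1.9  0.   0.7  1.68]
[255, [0.1, -5.3, -0.1], [-0.0, 0.0, 0.0]]
tin (513.3436279296875, 255.151611328125) 29.02889633178711 [ 15.96104182 255.99026991  72.        ]
```

View pics/w8.png

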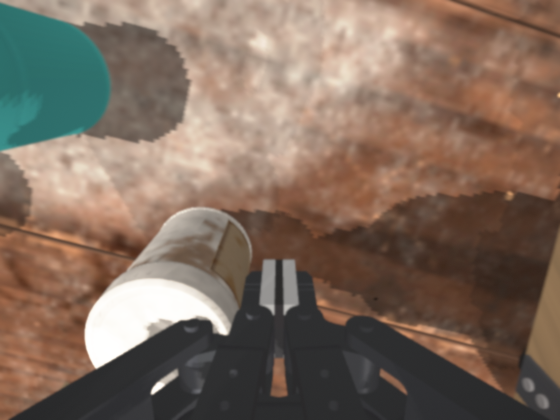

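play_rows(
  rows=[
    [255,[0,-0.5,0],[0,0,0]],
    [255,[0,-1,0],[0,0,0]],
    [255,[0,-1.5,0],[0,0,0]],
    [255,[0,-2,0],[0,0,0]],
    [255,[0,-2.5,0],[0,0,0]],
    [255,[0,-3,0],[0,0,0]],
    [255,[0,-3.5,0],[0,0,0]],
    [255,[0,-4,0],[0,0,0]],
    [255,[0,-4.5,0],[0,0,0]],
    [255,[0,-5,0],[0,0,0]],
    [255,[0,-5.5,0],[0,0,0]],
    [255,[0,-5.8,0],[0,0,0]],
  ],
)

```text
clock: 10.18
eef_pos: [503.0, 277.5, 24.0]
tcp_rot: [-3.141, 0.003, 0.285]
contact_force: [0.2, -0.6, 0.3]
opening: 0.0
```

```bash
python3 - <<'E'
from plan import *
st()
for r_ in rows([(W(13,260,25),R(0)),(W(13,240,240),R(0)),(W(-170,-20,200),R(.8)),(W(-170,-43,60),R(.8))]): print(r_)
E
```

```text
t 10.18 tcp [503.  277.5  24. ] press [ 12.3 280.3  24. ] rot [-3.141e+00  3.000e-03  2.850e-01] F [ 0.2 -0.6  0.3] q [0.5  0.55 1.88 0.   0.72 1.78]
[255, [0.1, 2.0, -0.1], [-0.0, 0.0, 0.0]]
[255, [0.0, 4.0, -21.6], [-0.0, 0.0, 0.0]]
[255, [-18.3, 30.0, -17.6], [-0.0, 0.8, -0.0]]
[255, [-18.2, 32.3, -3.6], [-0.0, 0.8, -0.0]]
```

play_rows(
  rows=[
    [255,[0,0.7,0],[0,0,0]],
    [255,[0,2,0],[0,0,0]],
    [255,[0,3.5,-1],[0,0,0]],
    [255,[0,5,-4],[0,0,0]],
    [255,[-1,7,-8],[0,0,0]],
    [255,[-2,10,-12],[0,0,0]],
    [255,[-4,13,-16],[0,0.1,0]],
    [255,[-6,16,-19],[0,0.2,0]],
    [255,[-8,18,-22],[0,0.2,0]],
    [255,[-8,18,-22],[0,0.2,0]],
    [255,[-8,18,-22],[0,0.2,0]],
  ],
)

```text
clock: 11.1
eef_pos: [477.7, 77.9, 248.4]
tcp_rot: [3.14, -0.203, 0.283]
contact_force: [1.4, -0.0, -0.5]
opening: 0.003
```

```bash
python3 - <<'E'
from plan import *
st()
im,d,c=snap('wrist','w9')
E
```

```text
t 11.10 tcp [477.7  77.9 248.4] press [-68.1  95.9 248.4] rot [ 3.14  -0.203  0.283] F [ 1.4 -0.  -0.5] q [0.14 0.   2.04 0.04 0.89 1.41]
```

View pics/w9.png

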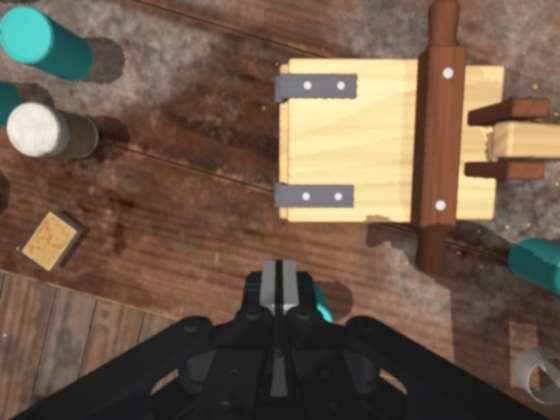

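```bash
python3 - <<'E'
from plan import *
np.set_printoptions(precision=1,suppress=True)
im,d,c=load('w9');P=world(d,c);Z=P[...,2]
print('ear end',toP(ray(c,431,271,84)),'earmid',toP(ray(c,432,246,92)),toP(P[246,432]),'screws',toP(ray(c,448,73,92)),toP(ray(c,440,205,92)))
print('board/base corners',[toP(ray(c,*a)) for a in [(289,60,66),(283,221,66),(495,219,48),(503,66,48)]])
m=np.zeros(d.shape,bool);m[95:160,0:75]=1;m&=(Z>66)&(Z<78)&(d>0);q=P[m];t,rr=cv2.minEnclosingCircle(q[:,:2].astype(np.float32));print('tin',t,rr,toP([t[0],t[1],72]))
E
```

```text
ear end [-116.2  -43.    84. ] earmid [-91.1 -39.4  92. ] [-91.4 -39.9  90.9] screws [ 56.4 -45.8  92. ] [-54.7 -44.6  92. ]
board/base corners [array([74.3, 86.4, 66. ]), array([-72.6,  91.9,  66. ]), array([ -73.9, -120.1,   48. ]), array([  73.3, -117.9,   48. ])]
tin (491.6563720703125, 313.70037841796875) 25.05337905883789 [ 11.6 318.3  72. ]
```

```bash
cat >> plan.py <<'E'
def earpt(th,xt=-93,k=27):
    ey=96-139*np.cos(th); ez=48+np.hypot(139,0)*np.sin(th)
    # ear offset: closed z=80 => 32 above the axis plane
    r_,a0=np.hypot(139,32),np.arctan2(32,139)
    ey=96-r_*np.cos(th+a0); ez=48+r_*np.sin(th+a0)
    return W(xt,ey-k*np.sin(th),ez-k*np.cos(th)-25+18.5*th/np.pi)
E
python3 - <<'E'
from plan import *
for t in (0,np.pi/2,np.pi): print(toP(earpt(t)))
for r_ in rows([(W(-93,-95,170),R(.8)),(W(-93,-95,22),R(.8)),(W(-93,-43,22),R(.8))]): print(r_)
E
```

```text
[-93. -43.  28.]
[-93.   101.   171.25]
[-93.  235.   36.5]
[255, [-4.0, 19.2, 7.0], [0.0, 0.6, -0.0]]
[255, [-7.0, 19.2, 21.5], [0.0, 0.6, -0.0]]
[255, [-7.0, 14.0, 21.5], [0.0, 0.6, -0.0]]
```

play_rows(
  rows=[
    [255,[-4,4,2],[0,0.1,0]],
    [255,[-4,8,3],[0,0.2,0]],
    [255,[-4,12,5],[0,0.3,0]],
    [255,[-4,16,7],[0,0.4,0]],
    [255,[-4,19.2,7],[0,0.5,0]],
    [255,[-4,19.2,7],[0,0.6,0]],
    [255,[-4,19.2,7],[0,0.6,0]],
    [255,[-4.8,19.2,11],[0,0.6,0]],
    [255,[-5.6,19.2,14.5],[0,0.6,0]],
    [255,[-6,19.2,16.5],[0,0.6,0]],
    [255,[-6,19.2,16.5],[0,0.6,0]],
  ],
)

```text
clock: 12.07
eef_pos: [492.5, -36.6, 151.2]
tcp_rot: [-3.069, -0.733, 0.28]
contact_force: [0.2, 0.7, -0.1]
opening: 0.002
```

```bash
python3 - <<'E'
from plan import *
st()
for r_ in rows([(W(-93,-95,22),R(.8)),(W(-93,-43,22),R(.8))]): print(r_)
E
```

```text
t 12.07 tcp [492.5 -36.6 151.2] press [-86.1 -18.1 151.2] rot [-3.069 -0.733  0.28 ] F [ 0.2  0.7 -0.1] q [-0.42  0.16  2.42  1.56  0.51 -0.57]
[255, [-9.1, 8.3, 8.6], [-0.07, 0.07, -0.01]]
[255, [-9.1, 3.1, 8.9], [-0.07, 0.07, -0.01]]
```

play_rows(
  rows=[
    [255,[0,4,0],[-0.07,0.07,-0.01]],
    [255,[0,8.3,0],[-0.07,0.07,-0.01]],
    [255,[0,8.3,0],[-0.07,0.07,-0.01]],
    [255,[0,8.3,0],[-0.07,0.07,-0.01]],
    [255,[-3,8.3,2.5],[-0.07,0.07,-0.01]],
    [255,[-6,8.3,5.5],[-0.07,0.07,-0.01]],
    [255,[-8.5,8.3,8],[-0.07,0.07,-0.01]],
    [255,[-9.1,8.3,8.6],[-0.07,0.07,-0.01]],
    [255,[-9.1,8.3,8.6],[-0.07,0.07,-0.01]],
    [255,[-9.1,8.3,8.6],[-0.07,0.07,-0.01]],
  ],
)

```text
clock: 12.9
eef_pos: [507.1, -109.6, 21.9]
tcp_rot: [-3.14, -0.801, 0.288]
contact_force: [-0.2, -0.3, 0.1]
opening: -0.0
```

```bash
python3 - <<'E'
from plan import *
st()
for r_ in rows([(W(-93,-95,22),R(.8)),(W(-93,-43,22),R(.8))]): print(r_)
E
```

```text
t 12.90 tcp [ 507.1 -109.6   21.9] press [-92.6 -92.3  21.9] rot [-3.14  -0.801  0.288] F [-0.2 -0.3  0.1] q [-0.59  0.61  2.41  2.16  0.73 -1.44]
[255, [-0.0, 0.3, -0.0], [-0.0, -0.0, 0.0]]
[255, [-0.0, -4.9, -0.0], [-0.0, -0.0, 0.0]]
```

play_rows(
  rows=[
    [255,[0,-1.2,0],[0,0,0]],
    [255,[0,-2.4,0],[0,0,0]],
    [255,[0,-3.6,0],[0,0,0]],
    [255,[0,-4.9,0],[0,0,0]],
    [255,[0,-4.9,0],[0,0,0]],
    [255,[0,-4.9,0],[0,0,0]],
  ],
)

```text
clock: 13.4
eef_pos: [495.0, -63.3, 25.0]
tcp_rot: [3.136, -0.806, 0.295]
contact_force: [-0.3, -0.7, -0.1]
opening: 0.0
```

```bash
python3 - <<'E'
from plan import *
st()
for r_ in rows([(earpt(t),R(.8)) for t in np.arange(0,1.4,.06)]): print(r_)
snap('wrist','w10'); im,d,c=snap('scene','s10');cv2.imwrite('pics/s10z.png',cv2.resize(im[130:290,180:440,::-1],None,fx=3,fy=3))
E
```

```text
t 13.40 tcp [495.  -63.3  25. ] press [-91.2 -44.5  25. ] rot [ 3.136 -0.806  0.295] F [-0.3 -0.7 -0.1] q [-0.48  0.61  2.48  2.34  0.77 -1.53]
[255, [0.1, -0.1, -0.3], [-0.0, -0.01, 0.01]]
[255, [0.7, -0.2, -0.9], [-0.0, -0.01, 0.01]]
[255, [1.3, -0.3, -1.5], [-0.0, -0.01, 0.01]]
[255, [2.0, -0.5, -2.1], [-0.0, -0.01, 0.01]]
[255, [2.6, -0.7, -2.7], [-0.0, -0.01, 0.01]]
[255, [3.2, -0.9, -3.3], [-0.0, -0.01, 0.01]]
[255, [3.8, -1.2, -3.9], [-0.0, -0.01, 0.01]]
[255, [4.3, -1.5, -4.4], [-0.0, -0.01, 0.01]]
[255, [4.9, -1.9, -4.9], [-0.0, -0.01, 0.01]]
[255, [5.4, -2.4, -5.5], [-0.0, -0.01, 0.01]]
[255, [6.0, -2.8, -6.0], [-0.0, -0.01, 0.01]]
[255, [6.5, -3.3, -6.4], [-0.0, -0.01, 0.01]]
[255, [6.9, -3.9, -6.9], [-0.0, -0.01, 0.01]]
[255, [7.4, -4.5, -7.3], [-0.0, -0.01, 0.01]]
[255, [7.8, -5.1, -7.7], [-0.0, -0.01, 0.01]]
[255, [8.2, -5.8, -8.1], [-0.0, -0.01, 0.01]]
[255, [8.6, -6.4, -8.5], [-0.0, -0.01, 0.01]]
[255, [8.9, -7.2, -8.8], [-0.0, -0.01, 0.01]]
[255, [9.3, -7.9, -9.1], [-0.0, -0.01, 0.01]]
[255, [9.5, -8.6, -9.3], [-0.0, -0.01, 0.01]]
[255, [9.8, -9.4, -9.6], [-0.0, -0.01, 0.01]]
[255, [10.0, -10.2, -9.8], [-0.0, -0.01, 0.01]]
[255, [10.2, -11.0, -9.9], [-0.0, -0.01, 0.01]]
[255, [10.3, -11.8, -10.1], [-0.0, -0.01, 0.01]]
```

View pics/w10.png

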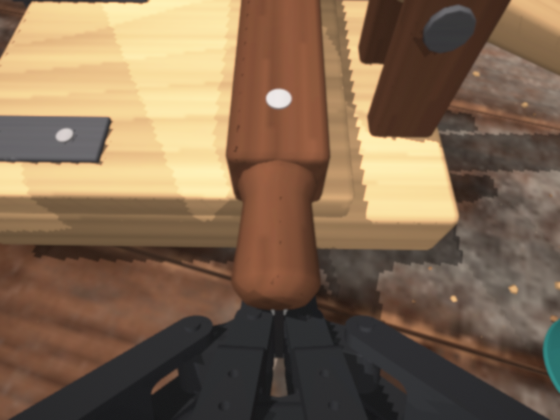

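View pics/s10z.png

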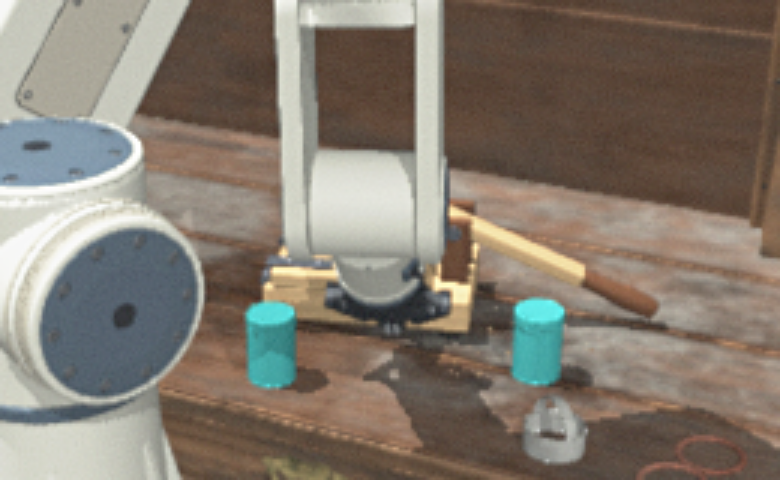

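play_rows(
  rows=[
    [255,[0.2,0,-0.4],[0,0,0]],
    [255,[0.7,-0.2,-0.9],[0,0,0]],
    [255,[1.3,-0.3,-1.5],[0,0,0]],
    [255,[2,-0.5,-2.1],[0,0,0]],
    [255,[2.6,-0.7,-2.7],[0,0,0]],
    [255,[3.2,-0.9,-3.3],[0,0,0]],
    [255,[3.8,-1.2,-3.9],[0,0,0]],
    [255,[4.3,-1.5,-4.4],[0,0,0]],
  ],
)

```text
clock: 14.17
eef_pos: [486.3, -49.5, 84.6]
tcp_rot: [3.138, -0.801, 0.291]
contact_force: [-3.7, 0.4, -6.3]
opening: -0.003
```

```bash
python3 - <<'E'
from plan import *
st()
for r_ in rows([(earpt(t),R(.8)) for t in np.arange(.42,1.6,.06)]): print(r_)
snap('wrist','w11')
E
```

```text
t 14.17 tcp [486.3 -49.5  84.6] press [-95.6 -28.8  84.6] rot [ 3.138 -0.801  0.291] F [-3.7  0.4 -6.3] q [-0.45  0.4   2.51  2.21  0.64 -1.31]
[255, [0.3, 0.0, 0.0], [-0.0, -0.0, 0.0]]
[255, [0.9, -0.4, -0.5], [-0.0, -0.0, 0.0]]
[255, [1.4, -0.8, -1.0], [-0.0, -0.0, 0.0]]
[255, [1.9, -1.3, -1.5], [-0.0, -0.0, 0.0]]
[255, [2.4, -1.8, -2.0], [-0.0, -0.0, 0.0]]
[255, [2.9, -2.3, -2.5], [-0.0, -0.0, 0.0]]
[255, [3.4, -2.9, -2.9], [-0.0, -0.0, 0.0]]
[255, [3.8, -3.6, -3.3], [-0.0, -0.0, 0.0]]
[255, [4.2, -4.2, -3.7], [-0.0, -0.0, 0.0]]
[255, [4.6, -4.9, -4.0], [-0.0, -0.0, 0.0]]
[255, [4.9, -5.6, -4.4], [-0.0, -0.0, 0.0]]
[255, [5.2, -6.4, -4.7], [-0.0, -0.0, 0.0]]
[255, [5.5, -7.1, -4.9], [-0.0, -0.0, 0.0]]
[255, [5.7, -7.9, -5.1], [-0.0, -0.0, 0.0]]
[255, [5.9, -8.7, -5.3], [-0.0, -0.0, 0.0]]
[255, [6.1, -9.5, -5.5], [-0.0, -0.0, 0.0]]
[255, [6.3, -10.3, -5.6], [-0.0, -0.0, 0.0]]
[255, [6.4, -11.1, -5.7], [-0.0, -0.0, 0.0]]
[255, [6.4, -12.0, -5.8], [-0.0, -0.0, 0.0]]
[255, [6.5, -12.8, -5.8], [-0.0, -0.0, 0.0]]
```

View pics/w11.png

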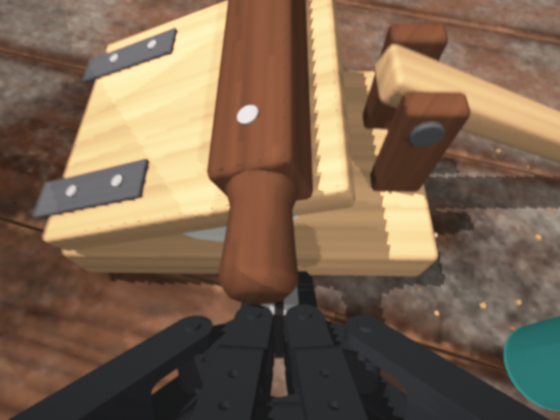

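play_rows(
  rows=[
    [255,[0.9,-0.6,-0.5],[0,0,0]],
    [255,[1.4,-1.1,-1],[0,0,0]],
    [255,[1.9,-1.6,-1.5],[0,0,0]],
    [255,[2.4,-2.1,-2],[0,0,0]],
    [255,[2.9,-2.6,-2.5],[0,0,0]],
    [255,[3.4,-3.2,-2.9],[0,0,0]],
    [255,[3.8,-3.9,-3.3],[0,0,0]],
    [255,[4.2,-4.5,-3.7],[0,0,0]],
    [255,[4.6,-5.2,-4],[0,0,0]],
    [255,[4.9,-5.9,-4.4],[0,0,0]],
  ],
)

```text
clock: 15.05
eef_pos: [470.8, 7.3, 148.9]
tcp_rot: [3.137, -0.799, 0.291]
contact_force: [-6.8, -1.4, -7.7]
opening: -0.003
```

```bash
python3 - <<'E'
from plan import *
st()
for r_ in rows([(earpt(t),R(.8)) for t in np.arange(1.02,2.1,.06)]): print(r_)
snap('wrist','w12')
E
```

```text
t 15.05 tcp [470.8   7.3 148.9] press [-94.5  30.1 148.9] rot [ 3.137 -0.799  0.291] F [-6.8 -1.4 -7.7] q [-0.26  0.13  2.55  2.14  0.46 -1.03]
[255, [0.2, 0.3, 0.0], [-0.0, 0.0, 0.0]]
[255, [0.5, -0.5, -0.3], [-0.0, 0.0, 0.0]]
[255, [0.8, -1.2, -0.5], [-0.0, 0.0, 0.0]]
[255, [1.0, -2.0, -0.8], [-0.0, 0.0, 0.0]]
[255, [1.2, -2.8, -1.0], [-0.0, 0.0, 0.0]]
[255, [1.4, -3.6, -1.1], [-0.0, 0.0, 0.0]]
[255, [1.5, -4.4, -1.3], [-0.0, 0.0, 0.0]]
[255, [1.6, -5.3, -1.4], [-0.0, 0.0, 0.0]]
[255, [1.7, -6.1, -1.4], [-0.0, 0.0, 0.0]]
[255, [1.7, -6.9, -1.5], [-0.0, 0.0, 0.0]]
[255, [1.7, -7.8, -1.4], [-0.0, 0.0, 0.0]]
[255, [1.7, -8.6, -1.4], [-0.0, 0.0, 0.0]]
[255, [1.6, -9.4, -1.3], [-0.0, 0.0, 0.0]]
[255, [1.5, -10.2, -1.2], [-0.0, 0.0, 0.0]]
[255, [1.4, -11.0, -1.1], [-0.0, 0.0, 0.0]]
[255, [1.2, -11.8, -0.9], [-0.0, 0.0, 0.0]]
[255, [1.0, -12.6, -0.7], [-0.0, 0.0, 0.0]]
[255, [0.7, -13.3, -0.4], [-0.0, 0.0, 0.0]]
[255, [0.4, -14.0, -0.2], [-0.0, 0.0, 0.0]]
```

View pics/w12.png

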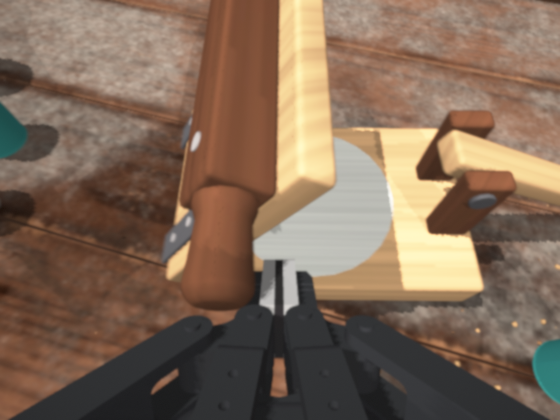

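play_rows(
  rows=[
    [255,[0.3,-0.8,-0.2],[0,0,0]],
    [255,[0.5,-1.6,-0.3],[0,0,0]],
    [255,[0.8,-2.4,-0.5],[0,0,0]],
    [255,[1,-3.2,-0.7],[0,0,0]],
    [255,[1.2,-4,-0.9],[0,0,0]],
    [255,[1.3,-4.8,-1],[0,0,0]],
    [255,[1.4,-5.6,-1.1],[0,0,0]],
    [255,[1.5,-6.4,-1.2],[0,0,0]],
    [255,[1.5,-7.2,-1.2],[0,0,0]],
    [255,[1.5,-8,-1.2],[0,0,0]],
  ],
)

```text
clock: 15.93
eef_pos: [452.5, 84.6, 169.9]
tcp_rot: [3.137, -0.805, 0.291]
contact_force: [1.5, -2.4, -1.0]
opening: -0.002
```

```bash
python3 - <<'E'
from plan import *
st()
for r_ in rows([(earpt(t),R(.8)) for t in np.arange(1.5,3.2,.06)]): print(r_)
snap('wrist','w13')
E
```

```text
t 15.93 tcp [452.5  84.6 169.9] press [-90.4 109.4 169.9] rot [ 3.137 -0.805  0.291] F [ 1.5 -2.4 -1. ] q [ 0.06  0.02  2.58  2.58  0.3  -1.18]
[255, [-0.1, 1.8, -0.3], [0.0, -0.01, 0.0]]
[255, [-0.1, 1.0, -0.3], [0.0, -0.01, 0.0]]
[255, [-0.1, 0.2, -0.3], [0.0, -0.01, 0.0]]
[255, [-0.1, -0.7, -0.2], [0.0, -0.01, 0.0]]
[255, [-0.2, -1.5, -0.2], [0.0, -0.01, 0.0]]
[255, [-0.3, -2.3, -0.0], [0.0, -0.01, 0.0]]
[255, [-0.5, -3.1, 0.1], [0.0, -0.01, 0.0]]
[255, [-0.7, -3.9, 0.3], [0.0, -0.01, 0.0]]
[255, [-0.9, -4.6, 0.5], [0.0, -0.01, 0.0]]
[255, [-1.1, -5.4, 0.7], [0.0, -0.01, 0.0]]
[255, [-1.4, -6.1, 1.0], [0.0, -0.01, 0.0]]
[255, [-1.7, -6.8, 1.3], [0.0, -0.01, 0.0]]
[255, [-2.0, -7.5, 1.6], [0.0, -0.01, 0.0]]
[255, [-2.4, -8.1, 2.0], [0.0, -0.01, 0.0]]
[255, [-2.8, -8.7, 2.4], [0.0, -0.01, 0.0]]
[255, [-3.2, -9.3, 2.8], [0.0, -0.01, 0.0]]
[255, [-3.7, -9.8, 3.2], [0.0, -0.01, 0.0]]
[255, [-4.1, -10.3, 3.6], [0.0, -0.01, 0.0]]
[255, [-4.6, -10.7, 4.1], [0.0, -0.01, 0.0]]
[255, [-5.1, -11.1, 4.6], [0.0, -0.01, 0.0]]
[255, [-5.6, -11.5, 5.1], [0.0, -0.01, 0.0]]
[255, [-6.2, -11.8, 5.6], [0.0, -0.01, 0.0]]
[255, [-6.7, -12.0, 6.1], [0.0, -0.01, 0.0]]
[255, [-7.3, -12.2, 6.7], [0.0, -0.01, 0.0]]
[255, [-7.8, -12.4, 7.2], [0.0, -0.01, 0.0]]
[255, [-8.4, -12.5, 7.8], [0.0, -0.01, 0.0]]
[255, [-9.0, -12.6, 8.3], [0.0, -0.01, 0.0]]
[255, [-9.5, -12.6, 8.9], [0.0, -0.01, 0.0]]
[255, [-10.1, -12.6, 9.4], [0.0, -0.01, 0.0]]
```

View pics/w13.png

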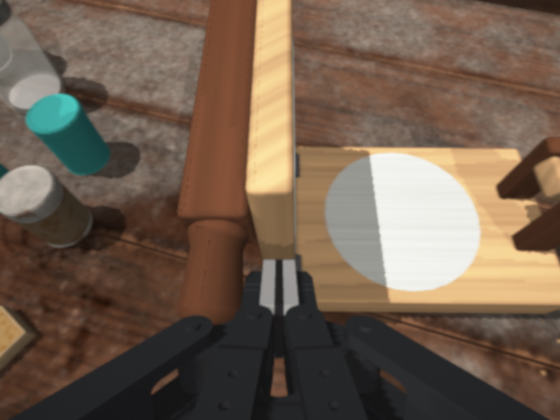

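```bash
cat >> plan.py <<'E'
def earw(t):
    tl=.8-.35*np.clip((t-1.7)/1.3,0,1); return (earpt(t)-np.array([0,0,3*np.clip((t-1.7)/1.3,0,1)]),R(tl))
E
python3 - <<'E'
from plan import *
for t,r_ in zip(np.arange(1.7,2.5,.06),rows([earw(t) for t in np.arange(1.7,2.5,.06)])): print(round(t,2),r_)
E
```

```text
1.7 [255, [-0.1, -0.9, -0.2], [-0.0, -0.01, 0.0]]
1.76 [255, [-0.2, -1.7, -0.1], [-0.0, -0.02, 0.0]]
1.82 [255, [-0.4, -2.5, 0.0], [-0.0, -0.04, 0.0]]
1.88 [255, [-0.5, -3.3, 0.2], [-0.0, -0.05, 0.0]]
1.94 [255, [-0.7, -4.1, 0.4], [-0.0, -0.07, 0.0]]
2.0 [255, [-1.0, -4.8, 0.6], [-0.0, -0.09, 0.0]]
2.06 [255, [-1.2, -5.6, 0.9], [-0.0, -0.1, 0.0]]
2.12 [255, [-1.5, -6.3, 1.2], [-0.0, -0.12, 0.0]]
2.18 [255, [-1.9, -7.0, 1.5], [-0.0, -0.13, 0.0]]
2.24 [255, [-2.2, -7.6, 1.8], [0.0, -0.15, 0.0]]
2.3 [255, [-2.6, -8.2, 2.2], [0.0, -0.17, 0.0]]
2.36 [255, [-3.0, -8.8, 2.6], [0.0, -0.18, 0.0]]
2.42 [255, [-3.5, -9.4, 3.0], [0.0, -0.2, 0.0]]
2.48 [255, [-3.9, -9.9, 3.5], [0.0, -0.22, 0.0]]
```

play_rows(
  rows=[
    [255,[-0.1,-0.9,-0.2],[0,-0.01,0]],
    [255,[-0.2,-1.7,-0.1],[0,-0.02,0]],
    [255,[-0.4,-2.5,0],[0,-0.04,0]],
    [255,[-0.5,-3.3,0.2],[0,-0.05,0]],
    [255,[-0.7,-4.1,0.4],[0,-0.07,0]],
    [255,[-1,-4.8,0.6],[0,-0.09,0]],
    [255,[-1.2,-5.6,0.9],[0,-0.1,0]],
    [255,[-1.5,-6.3,1.2],[0,-0.12,0]],
  ],
)

```text
clock: 16.65
eef_pos: [433.1, 144.5, 150.6]
tcp_rot: [3.138, -0.686, 0.291]
contact_force: [0.7, -1.9, -0.9]
opening: -0.001
```

```bash
python3 - <<'E'
from plan import *
st()
for t,r_ in zip(np.arange(2.12,3.2,.06),rows([earw(t) for t in np.arange(2.12,3.2,.06)])): print(round(t,2),r_)
snap('wrist','w14')
E
```

```text
t 16.65 tcp [433.1 144.5 150.6] press [-92.1 172.3 150.6] rot [ 3.138 -0.686  0.291] F [ 0.7 -1.9 -0.9] q [ 0.35  0.03  2.53  3.51  0.11 -1.89]
2.12 [255, [-0.1, -0.1, -0.0], [0.0, 0.0, 0.0]]
2.18 [255, [-0.4, -0.7, 0.3], [0.0, -0.01, 0.0]]
2.24 [255, [-0.7, -1.4, 0.7], [0.0, -0.03, 0.0]]
2.3 [255, [-1.0, -2.0, 1.1], [0.0, -0.05, 0.0]]
2.36 [255, [-1.4, -2.6, 1.6], [0.0, -0.06, 0.0]]
2.42 [255, [-1.8, -3.1, 2.0], [0.0, -0.08, 0.0]]
2.48 [255, [-2.2, -3.7, 2.5], [0.0, -0.1, 0.0]]
2.54 [255, [-2.6, -4.1, 3.0], [0.0, -0.11, 0.0]]
2.6 [255, [-3.0, -4.6, 3.6], [0.0, -0.13, 0.0]]
2.66 [255, [-3.5, -4.9, 4.1], [0.0, -0.14, 0.0]]
2.72 [255, [-3.9, -5.3, 4.7], [0.0, -0.16, 0.0]]
2.78 [255, [-4.4, -5.6, 5.3], [0.0, -0.18, 0.0]]
2.84 [255, [-4.9, -5.8, 5.9], [0.0, -0.19, 0.0]]
2.9 [255, [-5.4, -6.0, 6.5], [0.0, -0.21, 0.0]]
2.96 [255, [-5.9, -6.2, 7.1], [0.0, -0.22, 0.0]]
3.02 [255, [-6.4, -6.3, 7.8], [0.0, -0.24, 0.0]]
3.08 [255, [-6.9, -6.3, 8.4], [0.0, -0.24, 0.0]]
3.14 [255, [-7.4, -6.3, 9.0], [0.0, -0.24, 0.0]]
3.2 [255, [-7.9, -6.3, 9.6], [0.0, -0.24, 0.0]]
```

View pics/w14.png

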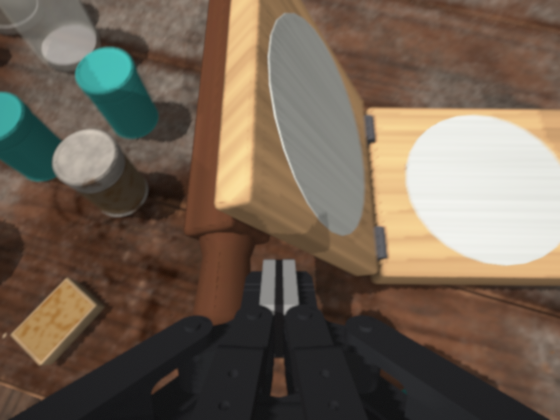

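play_rows(
  rows=[
    [255,[-0.4,-0.7,0.3],[0,-0.01,0]],
    [255,[-0.7,-1.4,0.7],[0,-0.03,0]],
    [255,[-1,-2,1.1],[0,-0.05,0]],
    [255,[-1.4,-2.6,1.6],[0,-0.06,0]],
    [255,[-1.8,-3.1,2],[0,-0.08,0]],
    [255,[-2.2,-3.7,2.5],[0,-0.1,0]],
    [255,[-2.6,-4.1,3],[0,-0.11,0]],
    [255,[-3,-4.6,3.6],[0,-0.13,0]],
  ],
)

```text
clock: 17.37
eef_pos: [420.0, 187.6, 103.5]
tcp_rot: [3.137, -0.556, 0.29]
contact_force: [0.1, -0.5, -0.1]
opening: -0.001
```

```bash
python3 - <<'E'
from plan import *
st()
for t,r_ in zip(np.arange(2.6,3.2,.06),rows([earw(t) for t in np.arange(2.6,3.2,.06)])): print(round(t,2),r_)
snap('wrist','w15')
E
```

```text
t 17.37 tcp [420.  187.6 103.5] press [-92.7 217.4 103.5] rot [ 3.137 -0.556  0.29 ] F [ 0.1 -0.5 -0.1] q [ 0.5   0.16  2.47  4.41  0.12 -2.66]
2.6 [255, [-0.0, -0.0, -0.0], [0.0, 0.0, 0.0]]
2.66 [255, [-0.4, -0.4, 0.6], [0.0, -0.01, 0.0]]
2.72 [255, [-0.8, -0.8, 1.2], [0.0, -0.03, 0.0]]
2.78 [255, [-1.2, -1.0, 1.9], [0.0, -0.05, 0.0]]
2.84 [255, [-1.6, -1.3, 2.5], [0.0, -0.06, 0.0]]
2.9 [255, [-2.0, -1.5, 3.2], [0.0, -0.08, 0.0]]
2.96 [255, [-2.4, -1.6, 3.9], [0.0, -0.1, 0.0]]
3.02 [255, [-2.9, -1.7, 4.5], [0.0, -0.11, 0.0]]
3.08 [255, [-3.3, -1.8, 5.2], [0.0, -0.11, 0.0]]
3.14 [255, [-3.7, -1.8, 5.9], [0.0, -0.11, 0.0]]
3.2 [255, [-4.1, -1.7, 6.6], [0.0, -0.11, 0.0]]
```

View pics/w15.png

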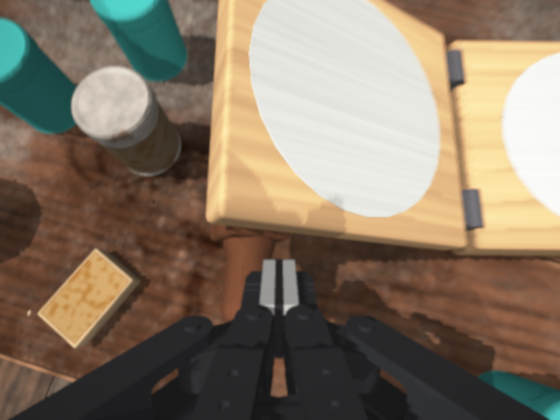

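```bash
python3 - <<'E'
from plan import *
st()
for r_ in rows([(W(-93,211,115),R(.59)),(W(-93,205,122),R(.62)),(W(-94,172,158),R(.7)),(W(-95,110,190),R(.8))]): print(r_)
E
```

```text
t 17.42 tcp [420.2 188.5 102.8] press [-92.2 218.2 102.8] rot [ 3.137 -0.554  0.291] F [ 0.2 -0.3 -0.4] q [ 0.5   0.16  2.47  4.42  0.12 -2.67]
[255, [0.6, 0.7, -1.1], [0.0, 0.04, 0.01]]
[255, [0.9, 1.3, -1.7], [0.0, 0.07, 0.01]]
[255, [2.7, 4.6, -4.8], [0.0, 0.15, 0.01]]
[255, [4.3, 10.9, -7.5], [0.0, 0.25, 0.01]]
```

play_rows(
  rows=[
    [255,[0.3,0.4,-0.6],[0,0.02,0]],
    [255,[0.6,0.8,-1.1],[0,0.04,0]],
  ],
)

```text
clock: 17.58
eef_pos: [421.6, 180.2, 116.2]
tcp_rot: [3.138, -0.597, 0.291]
contact_force: [-1.2, -0.2, -0.0]
opening: 0.0
```

```bash
python3 - <<'E'
from plan import *
st()
for r_ in rows([(W(-94,172,158),R(.7)),(W(-95,110,190),R(.8))]): print(r_)
E
```

```text
t 17.58 tcp [421.6 180.2 116.2] press [-93.1 209.8 116.2] rot [ 3.138 -0.597  0.291] F [-1.2 -0.2 -0. ] q [ 0.48  0.13  2.49  4.18  0.13 -2.45]
[255, [2.3, 3.8, -3.5], [0.0, 0.1, 0.01]]
[255, [3.9, 10.0, -6.2], [-0.0, 0.2, 0.01]]
```

Decreasing j4 as expected; continue unwinding.

play_rows(
  rows=[
    [255,[0.6,1,-1],[0,0.03,0]],
    [255,[1.2,2,-1.9],[0,0.06,0]],
    [255,[1.8,3,-2.8],[0,0.08,0]],
    [255,[2.3,4,-3.6],[0,0.1,0]],
    [255,[2.8,5.5,-4.5],[0,0.13,0]],
    [255,[3.3,7,-5.3],[0,0.16,0]],
    [255,[3.7,8.5,-6],[0,0.19,0]],
    [255,[3.9,10,-6.2],[0,0.2,0]],
    [255,[3.9,11.5,-6.2],[0,0.2,0]],
    [255,[3.9,13,-6.2],[0,0.2,0]],
  ],
)

```text
clock: 18.42
eef_pos: [456.7, 82.5, 190.1]
tcp_rot: [3.12, -0.802, 0.296]
contact_force: [1.7, -0.6, -0.2]
opening: 0.003
```

```bash
python3 - <<'E'
from plan import *
st()
for r_ in rows([(W(-95,70,220),R(.3)),(W(-97,70,220),R(0)),(W(-97,216,160),R(0))]): print(r_)
E
```

```text
t 18.42 tcp [456.7  82.5 190.1] press [-87.  106.3 190.1] rot [ 3.12  -0.802  0.296] F [ 1.7 -0.6 -0.2] q [ 0.07 -0.04  2.55  2.43  0.21 -1.02]
[255, [1.6, 3.7, -2.6], [0.02, -0.5, 0.0]]
[255, [1.4, 3.7, -2.7], [0.02, -0.8, 0.0]]
[255, [-2.8, -11.0, 1.2], [0.02, -0.8, 0.0]]
```

play_rows(
  rows=[
    [255,[0.5,2,-1],[0,-0.1,0]],
    [255,[1,3.5,-2],[0,-0.2,0]],
    [255,[1.4,3.7,-2.7],[0.01,-0.3,0]],
    [255,[1.4,3.7,-2.7],[0.01,-0.4,0]],
    [255,[1.4,3.7,-2.7],[0.02,-0.5,0]],
    [255,[1.4,3.7,-2.7],[0.02,-0.6,0]],
    [255,[1.4,3.7,-2.7],[0.02,-0.7,0]],
    [255,[1.4,3.7,-2.7],[0.02,-0.8,0]],
    [255,[1.4,3.7,-2.7],[0.02,-0.8,0]],
    [255,[1.4,3.7,-2.7],[0.02,-0.8,0]],
  ],
)

```text
clock: 19.25
eef_pos: [457.7, 51.4, 218.7]
tcp_rot: [-3.069, -0.547, 0.31]
contact_force: [-0.4, 0.5, -0.9]
opening: 0.001
```

```bash
python3 - <<'E'
from plan import *
np.set_printoptions(precision=1,suppress=True)
st()
for r_ in rows([(W(-97,216,150),R(0))]): print(r_)
E
```

```text
t 19.25 tcp [457.7  51.4 218.7] press [-94.7  76.  218.7] rot [-3.1 -0.5  0.3] F [-0.4  0.5 -0.9] q [-0.1 -0.1  2.3  0.6  0.5  0.7]
[255, [-3.5, -13.5, 6.9], [-0.08, -0.55, 0.04]]
```

play_rows(
  rows=[
    [255,[0,0,0],[-0.08,-0.15,0.04]],
    [255,[0,0,0],[-0.08,-0.3,0.04]],
    [255,[0,0,0],[-0.08,-0.42,0.04]],
    [255,[0,0,0],[-0.08,-0.55,0.04]],
    [255,[0,0,0],[-0.08,-0.55,0.04]],
    [255,[0,0,0],[-0.08,-0.55,0.04]],
    [255,[-0.5,-3,0.5],[-0.08,-0.55,0.04]],
    [255,[-1,-6,1.5],[-0.08,-0.55,0.04]],
    [255,[-2,-9,2.5],[-0.08,-0.55,0.04]],
    [255,[-2.8,-12,3.6],[-0.08,-0.55,0.04]],
    [255,[-3.1,-13.5,5],[-0.08,-0.55,0.04]],
    [255,[-3.1,-13.5,5],[-0.08,-0.55,0.04]],
  ],
)

```text
clock: 20.25
eef_pos: [410.8, 184.0, 168.0]
tcp_rot: [3.136, -0.001, 0.292]
contact_force: [-0.5, -0.3, -0.6]
opening: 0.001
```

```bash
python3 - <<'E'
from plan import *
st()
snap('wrist','w16')
E
```

```text
t 20.25 tcp [410.8 184.  168. ] press [-102.4  216.5  168. ] rot [ 3.136e+00 -1.000e-03  2.920e-01] F [-0.5 -0.3 -0.6] q [ 0.42  0.16  2.06 -0.01  0.92  1.7 ]
```

View pics/w16.png

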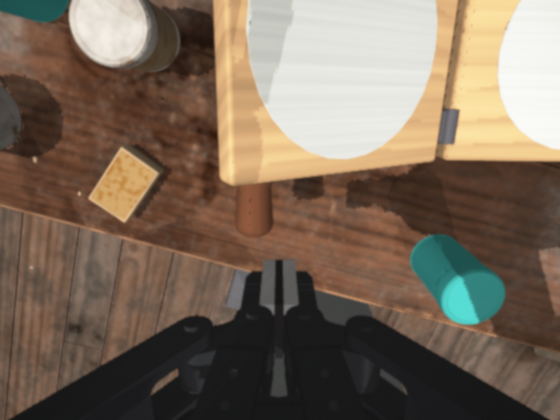

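```bash
python3 - <<'E'
from plan import *
np.set_printoptions(precision=1,suppress=True)
im,d,c=load('w16');P=world(d,c)
for u,v in [(254,200),(254,210),(254,220),(254,230),(240,210),(268,210),(228,178),(222,60),(438,158),(440,60),(112,28)]: print(u,v,toP(P[v,u]))
for r_ in rows([(W(-100,228,95),R(0)),(W(-100,235,80),R(0)),(W(-100,236,45),R(0)),(W(-100,236,27),R(0))]): print(r_)
E
```

```text
254 200 [-88.9 231.6  99.4]
254 210 [-94.9 231.6 100.8]
254 220 [-101.4  231.7  101.1]
254 230 [-108.7  231.9   99.5]
240 210 [-96.1 240.6  97.4]
268 210 [-97.2 223.2  93.9]
228 178 [-68.1 243.1 128.4]
222 60 [-11.1 244.1 126.6]
438 158 [-80.2  78.1   1.6]
440 60 [ -5.4 111.7  57.9]
112 28 [  9.9 317.2  71.1]
[255, [0.2, -1.3, 7.4], [0.01, -0.0, 0.01]]
[255, [0.2, -2.0, 8.9], [0.01, -0.0, 0.01]]
[255, [0.2, -2.1, 12.4], [0.01, -0.0, 0.01]]
[255, [0.2, -2.1, 14.2], [0.01, -0.0, 0.01]]
```

play_rows(
  rows=[
    [255,[0.2,-1,2],[0,0,0]],
    [255,[0.2,-1.9,4],[0,0,0]],
    [255,[0.2,-1.9,5.5],[0,0,0]],
    [255,[0.2,-1.9,6.5],[0,0,0]],
    [255,[0.2,-1.9,7.2],[0,0,0]],
    [255,[0.2,-1.9,7.9],[0,0,0]],
    [255,[0.2,-1.9,8.6],[0,0,0]],
    [255,[0.2,-1.9,9.3],[0,0,0]],
    [255,[0.2,-1.9,10],[0,0,0]],
    [255,[0.2,-1.9,10.7],[0,0,0]],
    [255,[0.2,-1.9,11.4],[0,0,0]],
    [255,[0.2,-1.9,12],[0,0,0]],
  ],
)

```text
clock: 21.3
eef_pos: [408.3, 203.4, 48.7]
tcp_rot: [3.141, -0.003, 0.293]
contact_force: [0.1, 0.8, 0.3]
opening: -0.001
```

```bash
python3 - <<'E'
from plan import *
st()
snap('wrist','w17')
E
```

```text
t 21.30 tcp [408.3 203.4  48.7] press [-99.4 235.9  48.7] rot [ 3.141e+00 -3.000e-03  2.930e-01] F [0.1 0.8 0.3] q [ 0.46  0.37  2.13 -0.    0.64  1.74]
```

View pics/w17.png

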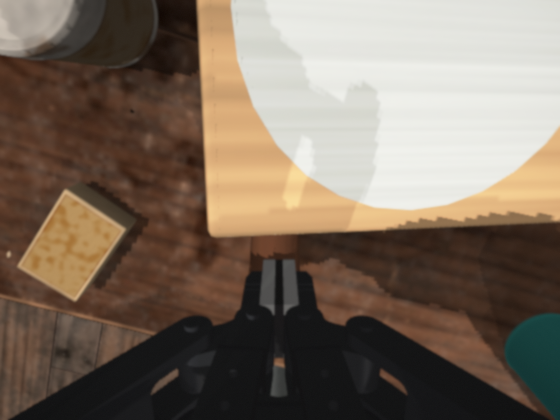

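play_rows(
  rows=[
    [255,[0,0,0.4],[0,0,0]],
    [255,[0,0,0.8],[0,0,0]],
    [255,[0,0,1.2],[0,0,0]],
    [255,[0,0,1.6],[0,0,0]],
    [255,[0,0,1.9],[0,0,0]],
    [255,[0,0,2.1],[0,0,0]],
    [255,[0,0,2.1],[0,0,0]],
  ],
)

```text
clock: 21.93
eef_pos: [408.3, 203.4, 28.1]
tcp_rot: [3.141, -0.002, 0.293]
contact_force: [-0.5, 0.2, -0.6]
opening: 0.001
```

```bash
python3 - <<'E'
from plan import *
st()
E
```

```text
t 21.93 tcp [408.3 203.4  28.1] press [-99.4 235.9  28.1] rot [ 3.141e+00 -2.000e-03  2.930e-01] F [-0.5  0.2 -0.6] q [ 0.46  0.41  2.14 -0.    0.59  1.74]
```

play_rows(
  rows=[
    [255,[0,0,0.1],[0,0,0]],
    [255,[0,0,0.2],[0,0,0]],
    [255,[0,0,0.3],[0,0,0]],
    [255,[0,0,0.3],[0,0,0]],
  ],
)

```text
clock: 22.27
eef_pos: [408.5, 203.6, 26.8]
tcp_rot: [-3.141, -0.003, 0.293]
contact_force: [-6.7, -1.6, 24.5]
opening: 0.001
```

```bash
python3 - <<'E'
from plan import *
np.set_printoptions(precision=1,suppress=True)
st()
im,d,c=snap('wrist','w18');P=world(d,c)
for u,v in [(230,150),(225,210),(500,190),(430,60),(262,245)]: print(toP(P[v,u]))
E
```

```text
t 22.27 tcp [408.5 203.6  26.8] press [-99.1 236.   26.8] rot [-3.1 -0.   0.3] F [-6.7 -1.6 24.5] q [ 0.5  0.4  2.1 -0.   0.6  1.7]
[-40.1 253.   48.6]
[-61.7 255.7  47.8]
[-53.5 159.   47.8]
[-11.5 190.1  49.6]
[-87.6 243.8  20.2]
```

View pics/w18.png

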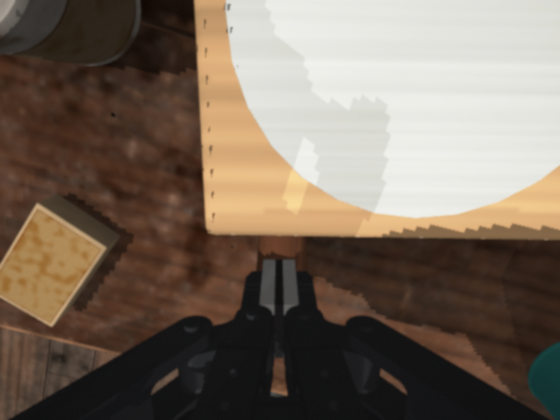

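play_rows(
  rows=[
    [255,[0,0,-0.5],[0,0,0]],
    [255,[0,0,-2],[0,0,0]],
    [255,[0,0,-5],[0,0,0]],
    [255,[0,0,-9],[0,0,0]],
    [255,[0,0,-13],[0,0,0]],
    [255,[0,0,-17],[0,0,0]],
    [255,[0,4,-20],[0,0,0]],
    [255,[0,8,-22],[0,0,0]],
    [255,[0,12,-22],[0,0,0]],
    [255,[0,12,-22],[0,0,0]],
    [255,[0,12,-22],[0,0,0]],
    [255,[0,12,-22],[0,0,0]],
  ],
)

```text
clock: 23.32
eef_pos: [442.2, 88.3, 245.2]
tcp_rot: [-3.141, -0.003, 0.291]
contact_force: [-0.0, -0.3, -0.2]
opening: 0.001
```

```bash
python3 - <<'E'
from plan import *
np.set_printoptions(precision=1,suppress=True)
st()
im,d,c=snap('wrist','w19')
im,d,c=snap('scene','s19');cv2.imwrite('pics/s19z.png',cv2.resize(im[130:310,100:440,::-1],None,fx=2.3,fy=2.3))
E
```

```text
t 23.32 tcp [442.2  88.3 245.2] press [-99.2 115.8 245.2] rot [-3.1 -0.   0.3] F [-0.  -0.3 -0.2] q [0.2 0.1 2.  0.  1.1 1.5]
```

View pics/w19.png

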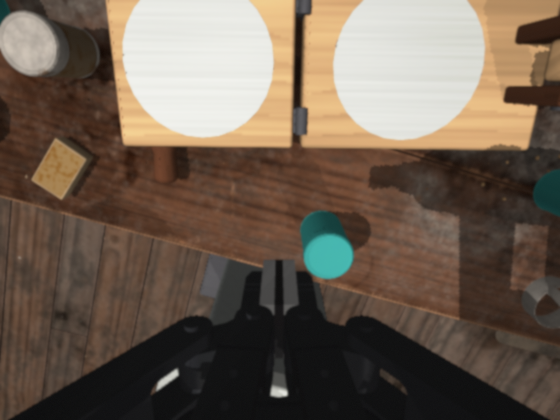

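View pics/s19z.png

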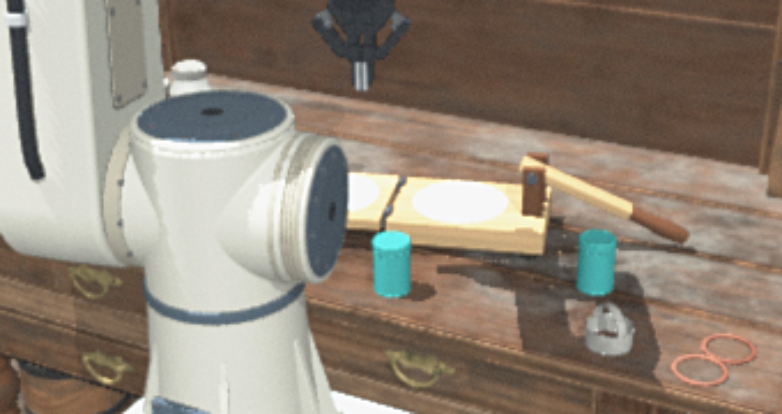

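```bash
python3 - <<'E'
from plan import *
np.set_printoptions(precision=1,suppress=True)
im,d,c=load('w19');P=world(d,c);Z=P[...,2]
print('board z near free edge / near spine / base',[toP(P[v,u]) for u,v in [(130,120),(135,30),(280,60),(320,60),(500,130)]])
print('base corner',toP(ray(c,527,150,48)),'board corner',toP(ray(c,125,146,48)))
m=np.zeros(d.shape,bool);m[0:90,0:75]=1;m&=(Z>66)&(Z<78)&(d>0);t,rr=cv2.minEnclosingCircle(P[m][:,:2].astype(np.float32));print('tin',t,rr,toP([t[0],t[1],72]))
im,d,c=load('s19');P=world(d,c)
for u,v in [(635,212),(680,236),(600,195)]:
    print('lever',toP(P[int(130+v/2.3),int(100+u/2.3)]))
E
```

```text
board z near free edge / near spine / base [array([-49.1, 253.6,  47.4]), array([ 26. , 239.5,  49.1]), array([  3.1, 115.7,  48.1]), array([ 3.3, 80.7, 48.6]), array([-56. , -88.9,  47.8])]
base corner [ -74.3 -117.8   48. ] board corner [-73. 261.  48.]
tin (492.44781494140625, 313.7024230957031) 24.895544052124023 [ 12.4 318.1  72. ]
lever [  -2.6 -239.2   51.4]
lever [  -8.5 -300.1   24.2]
lever [  -9.8 -187.7   78.5]
```

```bash
python3 -c "
from rig import r
print(r.sign_off())"
```

```text
the job is handed in; nothing more can be done
None
```

The press is open for loading, and I handed the job in at about 23.4 s of the 72 s allowed, with the arm clear of everything.

I worked with closed fingertips, in the order asked:
- **Lever:** I pushed it up from under its grip until it passed upright, and it fell back by itself to its stop.
- **Tin:** I slid it about 118 mm along the table, pushing low.
- **Top board:** I turned it over the spine by its near ear.

Joint 4 came close to its range limit (4.42 of 4.44 rad) part-way through turning the board. I backed off, left the board standing at that angle, and finished by pressing the ear down from above with the tool vertical.

**Last checks, all in agreement:**
- The board lies flat, with its surface at 47–49 mm over its whole width. It was on its stop, with 24.5 N measured on the tool at the final press.
- The lever leans back at about 3.56 rad, against a stated stop of 3.53.
- The tin stands upright at press y +318 mm, about 29 mm clear of the board's edge.
- The press is within about 3 mm of where it started, which is as closely as I could measure it.
- I did not touch the cup, cutter, jar or turquoise tins. I did not measure their positions again at the end.

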